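# Load a printing block in its holder and set the clamp screw

## Task

Take the printing block from under the low drying shelf and seat it in the block holder: tip its long tongue in under the tall head, then lower the other end until the block lies level on the bed, and let go. Then wind the handwheel clockwise (seen from above) until it comes up against its stop, back it off a quarter turn and let go, leaving the block seated. Do not knock over the brush jar.

Things in the scene. Friction and masses are not known exactly. Their poses are not given: they have to be found in the camera images.
- block: Loose wooden printing block, dark rubber face, 150 mm long (x), 56 wide (y), 26 thick, 0.15 kg. Origin: centre of underside, z up. Full thickness from x = -62 to 51 mm; beyond, full-width tongues 9 mm thick at the bottom: long one x = 51 to 75, short one x = -75 to -62. Starts flat on the table, long-tongue end out 55 to 69 mm from under the shelf: the only end that can be gripped there.
- shelf: Fixed low plywood drying shelf, 120 mm deep (x = -60 to 60), 110 wide (y), walls at sides and back, open at +x, 90 mm wide inside; roof 52 to 60 mm above the table, paper on it to 63. Origin on the table under its centre; x points out of the opening. Place and yaw vary.
- holder: Fixed aluminium block holder, place and yaw vary. Origin on the table under the cavity's centre; x points to its tall grey head, z up. Base 20 mm high, x = -150 to 105, y = -50 to 50 mm; a 12 mm foot and a gearbox 62 mm high with the handwheel on top stand on its -y side.
- bed (a point): Centre of the cavity's floor, 20 mm above the table; axes as the holder's. Cavity 153 mm long (x), 61 wide. Walls above the floor: sides 7 mm (8 thick), -x end 8 mm. The seated block's origin is here, its axes along these. The block goes in held near its short-tongue end (held near the long one, the gripper would meet the head).
- lip (a point): Middle of the lower front edge of the tall head, 60.5 mm along +x from the bed point and 14 mm above the floor. The head (90 mm wide, 110 mm high above the floor, x = 60.5 to 100 from the bed point) overhangs the last 16 mm of the cavity: tongue room 14 mm high. Axes as the holder's.
- nose (a point): Middle of the front lower edge of the steel keeper at the cavity's -x end, 54 mm wide, nose 14 to 21 mm above the floor. The wheel drives it 12 mm along +x per clockwise turn; at the wheel's stop it is at x = -68.5 mm from the bed point, above a seated block's short tongue without touching. Starts 12 to 19 mm farther back. A block not seated is in its way.
- hub (a point): On the handwheel's vertical axis, top of the hub, 92 mm above the table, 150 mm to the -y side of the bed point. The rim is a 12 mm round bar of 60 mm mean radius, top 87 mm above the table.
- handle (a point): Upright crank handle on the wheel's rim: a black cylinder 22 mm in diameter, spinning freely on its own axis, 60 mm from the wheel's axis, 92 to 142 mm above the table; this point is on its axis, 117 mm up. Pinch it from above and lead it round the circle without turning the gripper: about 2 N, rising sharply at the stop.
- wheel (a joint): Angle of the handwheel (rad), growing clockwise seen from above; rigid stop at 12.57. Starts at 3.0 to 6.0, so 1.05 to 1.52 turns from the stop. It stays where it is left.
- brush_jar: Loose glass jar, 76 mm in diameter, 90 high, brushes in it up to 195 mm. Origin: centre of underside. Not to be knocked over.
There are look-alikes about, which are no part of the job. What is shaped like the block but pink is not meant.

How it is judged:
By the outcome, as a careful person would: the job done as asked, in the order asked, and still so for the second after the job is handed in, with the robot touching nothing.
It also fails if it takes over 72 s, if anything falls off the work surface, if the arm or the gripper's body presses on something with over 40 N, if the wrist force passes 120 N, or if a joint passes its speed limit or range.

## Robot

A 6-joint arm with a two-finger parallel gripper is mounted at the origin on the work surface. World frame = base frame: x ahead of the robot, y to its left, z up, the work surface at z = 0. Lengths are in m, angles in rad, forces in N, time in s.
With the tool pointing down it reaches from about 0.325 to 0.775 m from the base axis. Payload 5.5 kg.
Tool frame: the origin (TCP) lies on the centre line of the jaws, within the pads' length; the fingertips stand env.finger_overhang ahead of it and the grasp point (between the pads) lies 6 mm ahead of it (env.finger_overhang is the distance from the TCP to the fingertips, in m); x points along the fingers, y is the direction in which the jaws open and shut, and the axes are right-handed (so a half turn about x gives the same grasp; the last joint's range is limited). The gripper opens to 88 mm and grips with 3 to 60 N. Pads are 20 mm wide; open, the fingers measure 115 mm over their backs; the gripper's body (75 mm by 178 mm) begins 61 mm behind the grasp point.
Start: joints at [-1.395, 0.091, 1.231, -0, 1.82, -0.057], TCP at [0.138, -0.584, 0.248] pointing down, gripper open.
Joint ranges: [-2.87, 2.87], [-0.86, 2.18], [0.17, 2.46], [-1.51, 4.65], [0.06, 2.69], [-2.65, 2.65]. Speed limits (rad/s): [2.57, 2.57, 3.01, 3.14, 3.14, 3.14].

## Interface

Orientations are given as a rotation vector (axis times angle).
In Python, from station import env gives the robot as it stands.
- The arm moves only by the shell command python3 -m jog 'ROWS' [OPENING]. ROWS is JSON, a list of rows, each an object with "translation": the shift along the world's x, y, z in mm, a list of three; "turn": the turn about the world's z in rad. In form: [{"translation": [tx, ty, tz], "turn": turn}, ...]. A call has exactly 10 rows; each row is the pose to reach, as a shift and turn from the pose measured when the call began; what a row does not reach only later rows make up. A row lasts 1/12 s, in which the tool goes at most 41.7 mm and 7.16 degrees, less where a joint would pass 70% of its speed; a pose out of reach is approached as far as the arm can. A call with a gripper value outside its range is refused whole. OPENING is the finger opening in mm, from 0 to 87.8, set as the call begins (- or left out, the last holds). The fingers move at their own pace and stop on an object; the grip force is fixed at half the most. Time passes only in rows, so rows that repeat a pose let the fingers close, or fill a call up. It gives the time, the measured TCP pose, the force and the opening at its end, in the units of the state.
- env.get_state(): the state, without advancing time (a new reading comes with each control period).
- env.get_image(name): name is "scene" or "top"; returns a dict with "pixels" (420x560x3 uint8, red, green, blue), "K" (3x3 intrinsics, pixels), "R" (3x3) and "t" (3): a world point X has camera coordinates R X + t. Camera axes: x right, y down, z forward; pixel columns grow to the right and rows downward; lengths in m; the calibration is good to about 2 mm. A picture is of the moment at which its call begins. There is no depth.
- env.job_done(): hands the job in, once; it reports no verdict.
Trained networks look in a picture, given as the dict that the camera call returned (one of the last four; its "shot" number tells which), for a name from the list of things; names that differ only in an ending like _2 or _b are one class to them, and where a whole thing is asked for, a point or a joint stands for the part that bears it (a point fixed in the world has none). Each returns a list of dicts, best first, with "conf" (0 to 1); they miss things now and then, are a little off and sometimes report something else, mostly with a low value. They report only what shows in the picture. A call takes as long as a camera call. They do not tell look-alikes from the thing itself.
- env.recognise(picture, thing): "point" ([x, y, z] in m, in world coordinates, good to about 4 mm: the middle of the surface that is visible of it).
- env.silhouettes(picture, thing): "pixels" (420x560 bool, what is visible of it).
- env.place_of(picture, thing): "point" ([x, y, z] in m, in world coordinates, good to about 4 mm: a listed point, or the origin of a listed thing).
The state is a dict: "time_s": time; "q": joint angles; "dq": joint speeds; "effort": joint torques, N m; "position": TCP position; "orientation": TCP orientation; "wrist_force": force on the tool from outside, world axes, zero at the start; "wrist_torque": the same for the moment, N m; "gripper_width": opening from 0.0 (shut) to 1.0 (fully open).
Only numpy, scipy, OpenCV 4.12 (cv2) and the standard library are available. Lean on these libraries where they do the work, as an engineer would, in place of code of your own. Each camera call takes 0.05 s, during which the arm holds its last target.

## Working session

There is one attempt and no reset: what is moved stays moved. The work goes in short steps, Python scripts to look and compute and a shell command to move; the robot and the scene stay as the last step left them, time stands still between calls to the robot, and variables do not carry over. Pictures are saved under pics/ and viewed, and the job is handed in when it is done.

```bash
ls; mkdir -p pics
cat > h.py <<'E'
from station import env
import numpy as np, cv2
def shot(name,fn):
    p=env.get_image(name); cv2.imwrite('pics/'+fn+'.png',p['pixels'][:,:,::-1]); return p
def proj(p,X):
    c=np.asarray(p['R'])@np.asarray(X)+np.asarray(p['t']); u=np.asarray(p['K'])@c; return u[:2]/u[2]
def ray(p,uv,z):
    R=np.asarray(p['R']);t=np.asarray(p['t']);d=R.T@np.linalg.inv(p['K'])@np.array([uv[0],uv[1],1.]);c=-R.T@t
    return c+d*(z-c[2])/d[2]
E
python3 - <<'E'
from h import *
for n in ['scene','top']:
    p=shot(n,n+'0')
    print(n, 'cam', -np.array(p['R']).T@np.array(p['t']))
    for th in ['block','shelf','holder','bed','lip','nose','hub','handle','brush_jar']:
        try: print(th,[(np.round(d['point'],4).tolist(),round(d['conf'],2),proj(p,d['point']).round().tolist()) for d in env.place_of(p,th)][:4])
        except Exception as e: print(th,e)
print(env.get_state(), env.finger_overhang)
E
```

```text
pics
scene cam [ 1.07014811 -0.26380864  1.14170858]
block [([0.5323, 0.3542, -0.0051], 0.88, [327.0, 165.0]), ([0.7137, 0.4811, 0.0044], 0.59, [406.0, 179.0]), ([0.5943, -0.0395, 0.0317], 0.46, [230.0, 256.0])]
shelf [([0.5358, 0.4102, 0.0021], 0.83, [342.0, 154.0])]
holder [([0.5308, -0.0413, -0.0008], 0.86, [215.0, 245.0])]
bed [([0.5343, -0.0413, 0.0224], 0.66, [215.0, 242.0])]
lip [([0.5912, -0.0391, 0.0317], 0.72, [229.0, 255.0])]
nose [([0.5339, -0.1917, 0.0884], 0.57, [160.0, 267.0]), ([0.4499, -0.0454, 0.0307], 0.56, [194.0, 219.0])]
hub [([0.5371, -0.188, 0.0926], 0.95, [161.0, 266.0]), ([0.449, -0.0453, 0.0302], 0.33, [194.0, 219.0])]
handle [([0.4797, -0.1972, 0.1145], 0.92, [143.0, 248.0])]
brush_jar [([0.7046, 0.148, -0.0018], 0.63, [315.0, 248.0])]
top cam [0.45163756 0.14519746 1.15809063]
block [([0.5267, 0.3582, -0.0019], 0.7, [194.0, 236.0]), ([0.7121, 0.4761, 0.0], 0.64, [153.0, 168.0])]
shelf [([0.5309, 0.4059, 0.0005], 0.97, [176.0, 234.0])]
holder [([0.5364, -0.0373, -0.0015], 0.61, [341.0, 235.0])]
bed [([0.5326, -0.0437, 0.0186], 0.74, [345.0, 236.0])]
lip [(
[... 264 characters left out ...]
[274.0, 173.0])]
{'time_s': 1.0, 'q': array([-1.39472868e+00,  9.10827310e-02,  1.23067449e+00,  1.21578220e-06,
        1.81979370e+00, -5.67086307e-02]), 'dq': array([ 1.06101871e-03, -7.77743575e-04, -1.77921005e-03, -4.48796173e-04,
        7.09352076e-05,  6.46463358e-05]), 'effort': array([-3.00299498e-04, -4.46209645e+01, -4.06510735e+01,  6.99287863e-02,
        1.97520596e-02,  9.33643179e-06]), 'position': array([ 0.13840526, -0.58384052,  0.24765598]), 'orientation': array([ 2.09801296,  0.24524836, -2.09800522]), 'wrist_force': array([ 0.32693148, -0.85157227, -0.46894726]), 'wrist_torque': array([ 0.03939961, -0.00235827, -0.06172871]), 'gripper_width': 1.0037351566593236} 0.025
```

View pics/scene0.png

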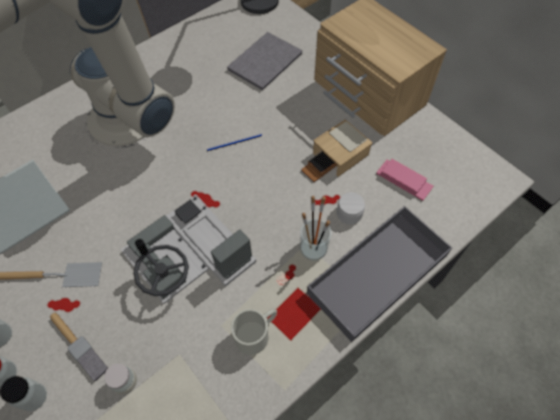

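View pics/top0.png

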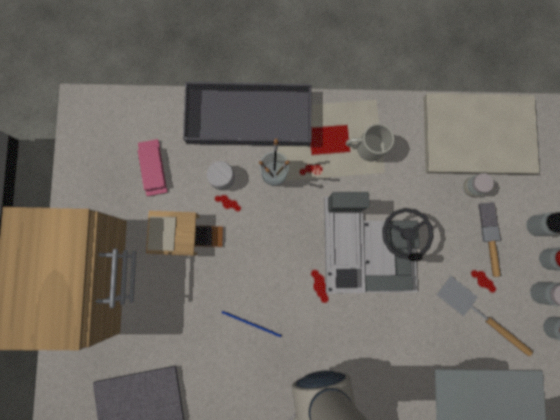

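The top view shows the shelf (brown, ~(172,233)) with a dark block end sticking out at (208,236). The pink look-alike is at (152,167). The holder is at (345,240), the wheel at (409,235) and the jar at (274,168). I'll crop in close before choosing.

Run:
```python
import cv2
t=cv2.imread('pics/top0.png'); s=cv2.imread('pics/scene0.png')
cv2.imwrite('pics/c1.png',cv2.resize(t[190:280,130:260],None,fx=6,fy=6,interpolation=cv2.INTER_CUBIC))
cv2.imwrite('pics/c2.png',cv2.resize(t[180:300,310:445],None,fx=5,fy=5,interpolation=cv2.INTER_CUBIC))
cv2.imwrite('pics/c3.png',cv2.resize(s[180:310,110:270],None,fx=5,fy=4.6,interpolation=cv2.INTER_CUBIC)[:600])
cv2.imwrite('pics/c4.png',cv2.resize(s[110:200,280:440],None,fx=5,fy=5,interpolation=cv2.INTER_CUBIC))
```

```text
(no output)
```

View pics/c1.png

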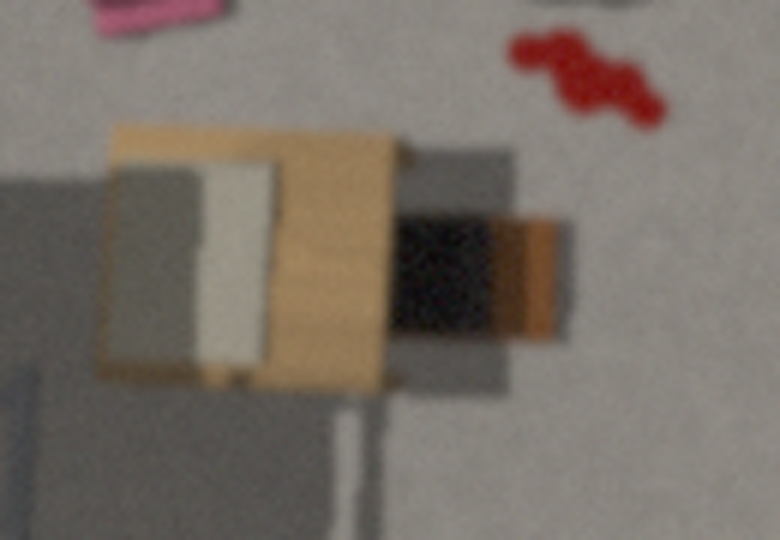

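View pics/c2.png

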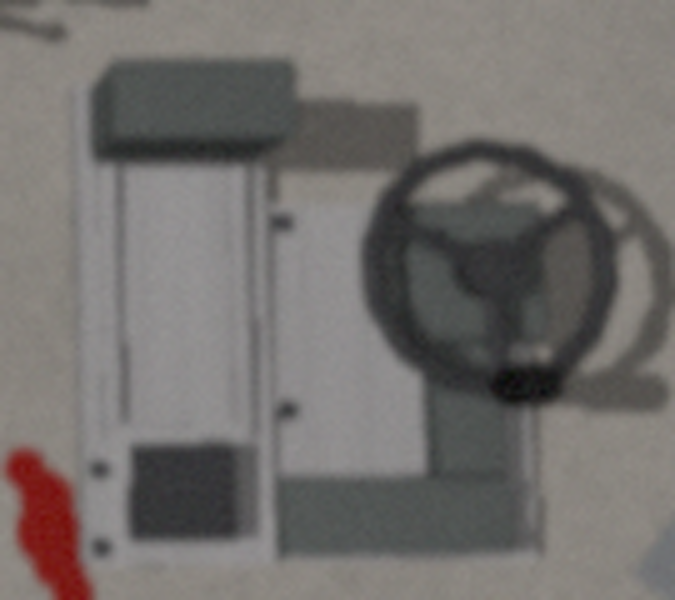

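View pics/c3.png

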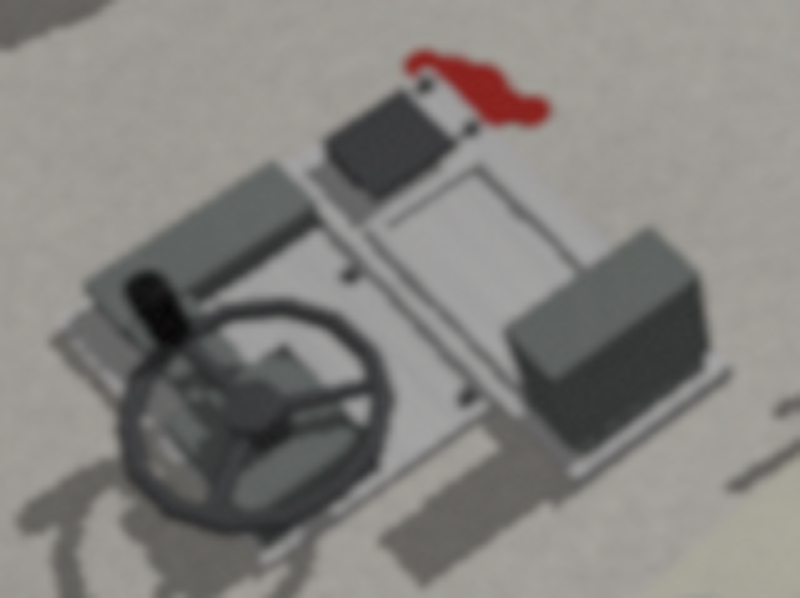

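View pics/c4.png

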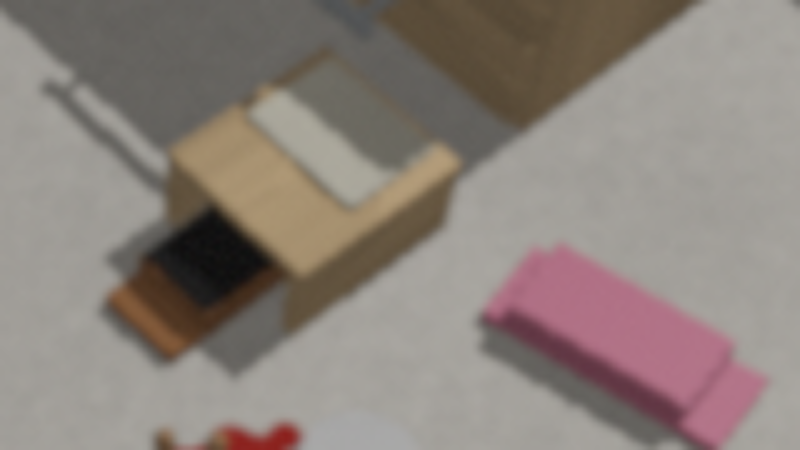

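```bash
cat > fit.py <<'E'
from h import *
from scipy.optimize import minimize
from scipy.ndimage import map_coordinates, gaussian_filter
def rect(x0,x1,y0,y1,z): return [((x0,y0,z),(x1,y0,z)),((x1,y0,z),(x1,y1,z)),((x1,y1,z),(x0,y1,z)),((x0,y1,z),(x0,y0,z))]
mm=1e-3
def T(q,L):
    x,y,a=q[:3];c,s=np.cos(a),np.sin(a)
    L=np.array(L)*mm
    return np.stack([x+c*L[...,0]-s*L[...,1],y+s*L[...,0]+c*L[...,1],L[...,2]],-1)
def sample(L,n=60):
    L=np.array(L,float);u=np.linspace(0,1,n)[None,:,None]
    return (L[:,None,0]*(1-u)+L[:,None,1]*u).reshape(-1,3)
def projm(p,X):
    c=X@np.asarray(p['R']).T+np.asarray(p['t']);u=c@np.asarray(p['K']).T;return u[:,:2]/u[:,2:]
def grad(p,s):
    g=cv2.cvtColor(p['pixels'],cv2.COLOR_RGB2GRAY).astype(float);g=gaussian_filter(g,s)
    return np.hypot(*np.gradient(g))
def score(q,items,s=1.0):
    t=0
    for p,L in items:
        uv=projm(p,T(q,sample(L)));t+=np.mean(np.minimum(map_coordinates(grad(p,s),[uv[:,1],uv[:,0]],order=1),12))
    return t
def fit(q,items):
    for s in (2.5,1.3,0.9):
        G=[(grad(p,s),p,sample(L)) for p,L in items]
        def f(d):
            t=0
            for g,p,S in G:
                uv=projm(p,T(q+d*np.array([mm,mm,.01]),S));t-=np.mean(np.minimum(map_coordinates(g,[uv[:,1],uv[:,0]],order=1),15))
            return t
        best=min((f(np.array([a,b,c])),a,b,c) for a in np.arange(-6,6.1,1.5) for b in np.arange(-6,6.1,1.5) for c in (-2,-1,0,1,2)) if s==2.5 else (0,0,0,0)
        r=minimize(f,best[1:],method='Nelder-Mead',options=dict(initial_simplex=np.array(best[1:])+np.vstack([np.zeros(3),np.eye(3)])))
        q=q+r.x*np.array([mm,mm,.01])
    return q,r.fun
def draw(p,q,L,fn,box,k=5,col=(0,255,0)):
    im=p['pixels'][:,:,::-1].copy();x0,x1,y0,y1=box
    im=cv2.resize(im[y0:y1,x0:x1],None,fx=k,fy=k,interpolation=cv2.INTER_CUBIC)
    for a,b in L:
        uv=(projm(p,T(q,np.array([a,b])))-[x0,y0]+.5)*k
        cv2.line(im,tuple(int(v) for v in uv[0]),tuple(int(v) for v in uv[1]),col,1)
    cv2.imwrite('pics/'+fn+'.png',im[:600,:800])
HB=rect(-150,105,-50,50,20)[2:]  # +y edge and -x edge
HEAD=rect(60.5,100,-45,45,130)
CAV=[((-76.5,30.5,27),(60,30.5,27)),((-76.5,-30.5,27),(60,-30.5,27)),((-76.5,38.5,27),(60,38.5,27)),((-76.5,-38.5,27),(60,-38.5,27))]
E
python3 - <<'E'
from fit import *
s=env.get_image('scene');t=env.get_image('top')
L=HB+HEAD+CAV
q0=np.array([.5335,-.0425,.02])
for it in ([(t,L)],[(s,L)],[(t,L),(s,L)]):
    q,f=fit(q0,it);print(q.round(4),f)
draw(t,q,L,'f1',(310,445,180,300));draw(s,q,L,'f2',(110,270,180,300))
# block top rectangle
blk=rect(0,75,-28,28,9)[1:2]+[((51,-28,26),(51,28,26)),((25,-28,26),(51,-28,26)),((25,28,26),(51,28,26)),((51,-28,9),(75,-28,9)),((51,28,9),(75,28,9)),((75,-28,0),(75,28,0))]
SH=rect(-60,60,-55,55,60)
for nm,L2,q0 in (('blk',blk,np.array([.530,.357,-1.57])),('shelf',SH,np.array([.533,.408,-1.57]))):
    for it in ([(t,L2)],[(s,L2)],[(t,L2),(s,L2)]):
        q,f=fit(q0,it);print(nm,q.round(4),f)
    draw(t,q,L2,'f3'+nm,(130,260,190,280));draw(s,q,L2,'f4'+nm,(280,440,110,200))
E
```

```text
[ 0.5332 -0.0376  0.0796] -5.833173885405865
[ 0.5337 -0.0426  0.0135] -9.804970731534441
[ 0.5337 -0.0419  0.0103] -15.950404406948348
blk [ 0.5275  0.3498 -1.5843] -12.28693117928301
blk [ 0.5343  0.3488 -1.637 ] -12.067158339767147
blk [ 0.5275  0.35   -1.5818] -24.011731294002118
shelf [ 0.5366  0.4022 -1.7152] -5.928056519315699
shelf [ 0.5315  0.4048 -1.5731] -10.388314862923876
shelf [ 0.5319  0.4056 -1.5674] -16.239143712486083
```

```bash
cd pics; python3 -c "
import cv2,numpy as np
a=cv2.imread('f1.png');b=cv2.imread('f2.png')
cv2.imwrite('m1.png',cv2.resize(np.hstack([cv2.resize(a,(600,533)),cv2.resize(b,(711,533))]),(800,325)))
a=cv2.imread('f3blk.png');b=cv2.imread('f4blk.png')
h=450;cv2.imwrite('m2.png',cv2.resize(np.hstack([cv2.resize(a,(650,h)),cv2.resize(b,(800,h))]),(800,248)))
"
```

```text
(no output)
```

View pics/f1.png

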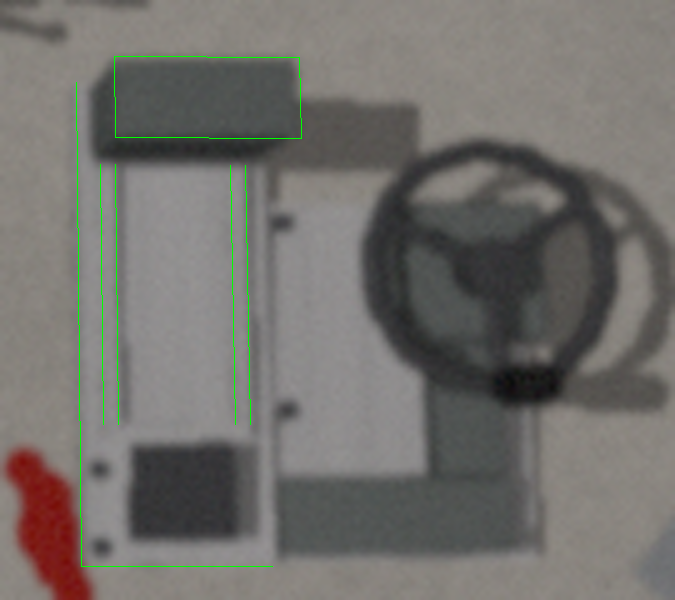

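View pics/f2.png

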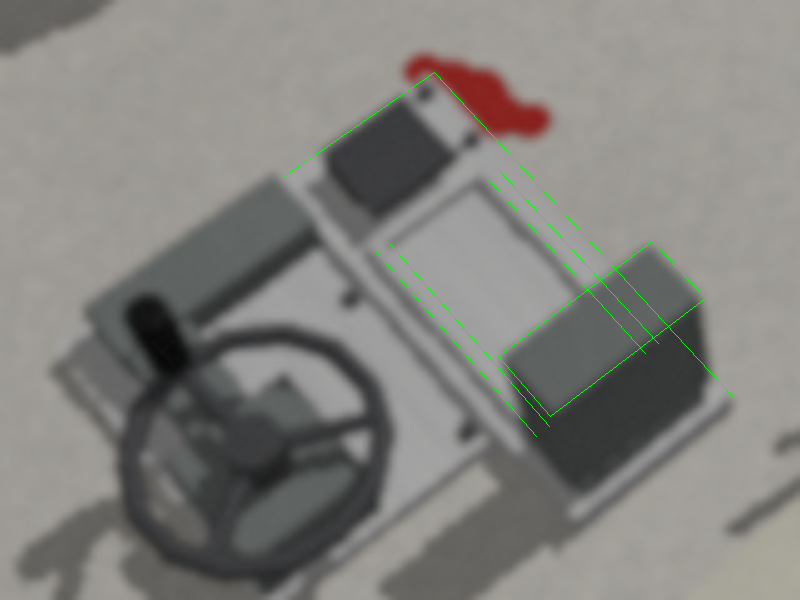

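View pics/m2.png

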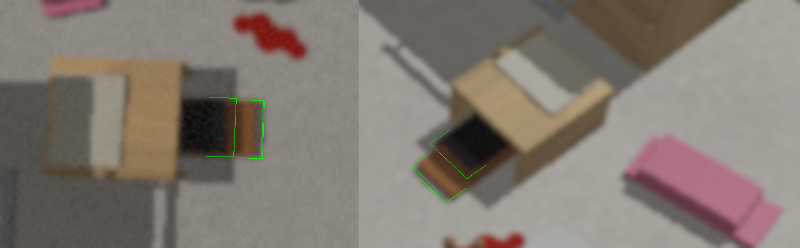

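The close crop confirms that the block is the dark-faced brown piece at top (200,236), scene (320,163), half under the shelf. The pink one at top (152,167), scene (404,180) is the look-alike. The block fit is good. Next I'll refine the holder fit.

Run:
```python
from fit import *
s=env.get_image('scene');t=env.get_image('top')
L=HB+HEAD+CAV
q=np.array([.5337,-.0419,.0103])
draw(t,q,L,'g1',(315,375,180,240),10)
draw(t,q,L,'g2',(315,375,240,300),10)
a=cv2.imread('pics/g1.png');b=cv2.imread('pics/g2.png');cv2.imwrite('pics/g.png',cv2.resize(np.hstack([a,b]),(800,400)))
draw(s,q,L,'g3',(165,225,205,265),10)
draw(s,q,L,'g4',(205,265,220,280),10)
a=cv2.imread('pics/g3.png');b=cv2.imread('pics/g4.png');cv2.imwrite('pics/gg.png',cv2.resize(np.hstack([a,b]),(800,400)))
```

```text
(no output)
```

View pics/g.png

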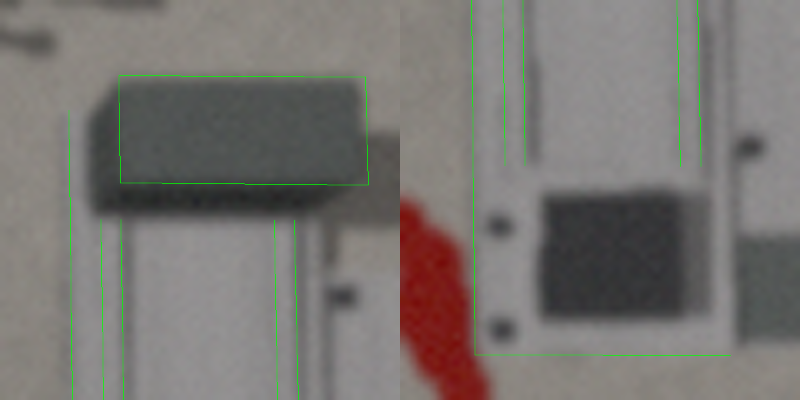

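View pics/gg.png

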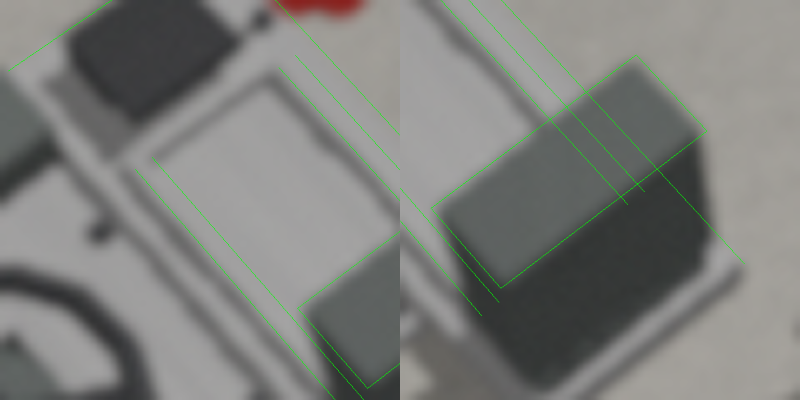

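```bash
cat > fit2.py <<'E'
from fit import *
# (a,b, inward dir (local mm), sign: +1 bright on inward side)
E_=[((-145,50,20),(40,50,20),(0,-1,0),1),((-150,-45,20),(-150,45,20),(1,0,0),1),
 ((-70,30.5,27),(40,30.5,27),(0,-1,0),-1),((-70,-38.5,27),(40,-38.5,27),(0,1,0),1),
 ((60.5,-42,130),(60.5,42,130),(1,0,0),1),((100,-42,130),(100,42,130),(-1,0,0),-1)]
ES=[e for e in E_[:4]]+[((60.5,-42,130),(60.5,42,130),(1,0,0),-1),((100,-42,130),(100,42,130),(-1,0,0),1),((60.5,45,130),(100,45,130),(0,-1,0),-1)]
def sg(q,p,E,im,per=False):
    out=[]
    for a,b,d,s in E:
        S=sample([(a,b)],80);A=projm(p,T(q,S));B=projm(p,T(q,S+np.array(d)))
        n=(B-A);n/=np.linalg.norm(n,axis=1)[:,None]
        f=lambda k:map_coordinates(im,[(A+k*n)[:,1],(A+k*n)[:,0]],order=1)
        out.append(s*np.median(f(.7)-f(-.7)))
    return np.array(out) if per else sum(np.minimum(out,25))
def fit2(q0,items):
    ims=[cv2.GaussianBlur(cv2.cvtColor(p['pixels'],cv2.COLOR_RGB2GRAY).astype(float),(0,0),.8) for p,_ in items]
    f=lambda d:-sum(sg(q0+d*np.array([mm,mm,.01]),p,E,im) for (p,E),im in zip(items,ims))
    c=sorted((f(np.array([a,b,c])),a,b,c) for a in np.arange(-5,5.1,1) for b in np.arange(-5,5.1,1) for c in (-2,-1,0,1,2))[0]
    r=minimize(f,c[1:],method='Nelder-Mead',options=dict(initial_simplex=np.array(c[1:])+np.vstack([np.zeros(3),.7*np.eye(3)])))
    q=q0+r.x*np.array([mm,mm,.01]);return q,r.fun,[sg(q,p,E,im,True).round(0) for (p,E),im in zip(items,ims)]
E
python3 - <<'E'
from fit2 import *
s=env.get_image('scene');t=env.get_image('top');q0=np.array([.5345,-.0425,.012])
for it in ([(t,E_)],[(s,ES)],[(t,E_),(s,ES)]):
    r=fit2(q0,it);print(r[0].round(4),r[1],r[2])
for n in range(3):
  for p in (s,t): print([(d['point'].round(4) if hasattr(d['point'],'round') else np.round(d['point'],4)).tolist() for th in('bed','hub','lip','handle') for d in env.place_of(p,th)[:1]])
E
```

```text
[ 0.5333 -0.041   0.0239] -68.61750800964687 [array([ 5.,  2., 13., 12., 15., 22.])]
[ 0.5336 -0.0428  0.0024] -69.95632995529272 [array([  2., -32.,  18.,  18.,  23.,  17.,  23.])]
[ 0.5334 -0.0419  0.0088] -132.82852140986776 [array([ 6.,  2., 10., 10., 15., 22.]), array([  2., -32.,  18.,  18.,  23.,  17.,  21.])]
[[0.5362, -0.0396, 0.0203], [0.5329, -0.1904, 0.0908], [0.5935, -0.037, 0.0319], [0.48, -0.1991, 0.113]]
[[0.5317, -0.0428, 0.0234], [0.5348, -0.1903, 0.0927], [0.5968, -0.0417, 0.0349], [0.4791, -0.1968, 0.118]]
[[0.5362, -0.0396, 0.0203], [0.5329, -0.1904, 0.0908], [0.5935, -0.037, 0.0319], [0.48, -0.1991, 0.113]]
[[0.5317, -0.0428, 0.0234], [0.5348, -0.1903, 0.0927], [0.5968, -0.0417, 0.0349], [0.4791, -0.1968, 0.118]]
[[0.5362, -0.0396, 0.0203], [0.5329, -0.1904, 0.0908], [0.5935, -0.037, 0.0319], [0.48, -0.1991, 0.113]]
[[0.5317, -0.0428, 0.0234], [0.5348, -0.1903, 0.0927], [0.5968, -0.0417, 0.0349], [0.4791, -0.1968, 0.118]]
```

Run:
```python
from h import *
from scipy.spatial.transform import Rotation as R
s=env.get_state();print(R.from_rotvec(s['orientation']).as_matrix().round(3), s['time_s'], s['q'].round(3))
```

```text
[[ 0.     0.231 -0.973]
 [ 0.    -0.973 -0.231]
 [-1.    -0.    -0.   ]] 2.5 [-1.395  0.091  1.231  0.     1.82  -0.057]
```

```bash
python3 -m jog '[{"translation":[16,36,0],"turn":0.12},{"translation":[33,72,0],"turn":0.24},{"translation":[50,108,0],"turn":0.36},{"translation":[68,144,0],"turn":0.48},{"translation":[86,180,0],"turn":0.60},{"translation":[104,216,0],"turn":0.72},{"translation":[122,252,0],"turn":0.84},{"translation":[140,288,0],"turn":0.96},{"translation":[158,324,0],"turn":1.08},{"translation":[176,360,0],"turn":1.20}]' 87
```

```text
time_s: 3.33
position: [0.3147, -0.2221, 0.2479]
orientation: [1.306, 1.142, -1.306]
wrist_force: [0.7, -1.1, -0.7]
gripper_width: 0.991
```

```bash
python3 -m jog '[{"translation":[16,36,0],"turn":0.04},{"translation":[33,72,0],"turn":0.08},{"translation":[50,108,0],"turn":0.12},{"translation":[68,144,0],"turn":0.12},{"translation":[86,180,0],"turn":0.12},{"translation":[104,216,0],"turn":0.12},{"translation":[122,252,0],"turn":0.12},{"translation":[140,288,0],"turn":0.12},{"translation":[158,324,0],"turn":0.12},{"translation":[176,360,0],"turn":0.12}]'
python3 - <<'E'
from h import *
from scipy.spatial.transform import Rotation as R
s=env.get_state();m=R.from_rotvec(s['orientation']).as_matrix();print(np.arctan2(m[1,1],m[0,1]),s['position'],s['time_s'],s['q'].round(3))
print((np.array([.5285,.315,.130])-s['position'])*1000)
E
```

```text
time_s: 4.17
position: [0.4911, 0.1402, 0.2481]
orientation: [1.219, 1.202, -1.217]
wrist_force: [-0.2, -0.1, -0.4]
gripper_width: 0.991
-0.012177674030947553 [0.49112448 0.14018526 0.24813091] 4.1667 [ 2.120e-01 -1.500e-01  1.467e+00 -1.000e-03  1.824e+00  2.240e-01]
[  37.37552142  174.81474391 -118.130911  ]
```

```bash
python3 -m jog '[{"translation":[8,35,0],"turn":0},{"translation":[16,70,0],"turn":0},{"translation":[24,105,0],"turn":0},{"translation":[31,140,-5],"turn":0},{"translation":[37,165,-30],"turn":0},{"translation":[38,174,-65],"turn":0},{"translation":[38,174,-100],"turn":0},{"translation":[38,174,-125],"turn":0},{"translation":[38,174,-130],"turn":0},{"translation":[38,174,-130],"turn":0}]'
python3 - <<'E'
from fit2 import *
p=shot('scene','s2');cv2.imwrite('pics/s2c.png',cv2.resize(p['pixels'][90:230,230:420,::-1],None,fx=4,fy=4))
p=shot('top','t2');cv2.imwrite('pics/t2c.png',cv2.resize(p['pixels'][170:300,130:300,::-1],None,fx=4,fy=4))
E
```

```text
time_s: 5.0
position: [0.528, 0.3136, 0.1157]
orientation: [1.215, 1.203, -1.221]
wrist_force: [0.8, -0.1, 0.2]
gripper_width: 0.99
```

View pics/s2c.png

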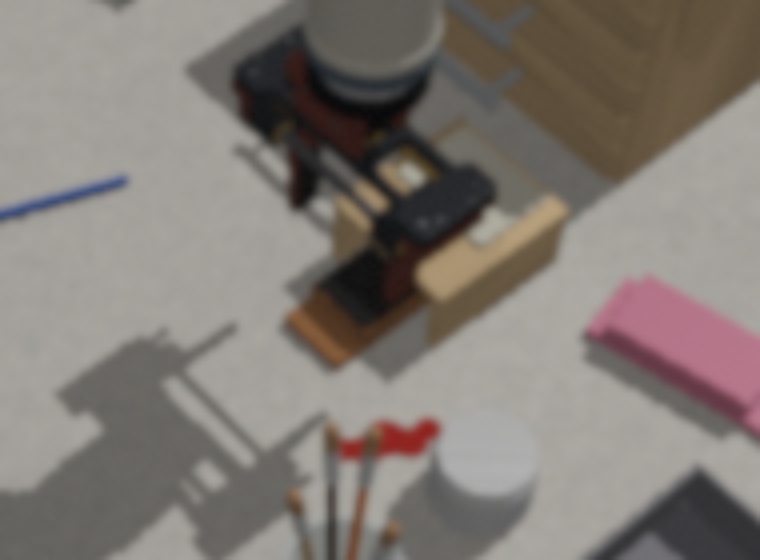

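View pics/t2c.png

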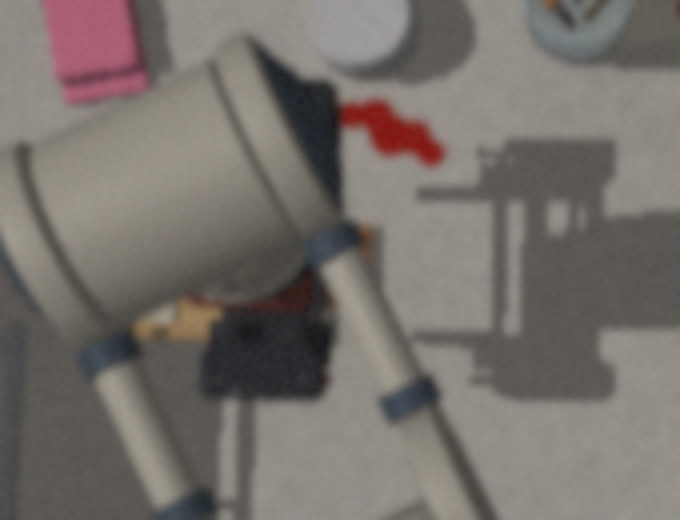

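The gripper straddles the block's free end in the scene crop (350,290), so I'll descend and close.

```bash
python3 -m jog '[{"translation":[0,1,-15],"turn":0},{"translation":[0,1,-30],"turn":0},{"translation":[0,1,-45],"turn":0},{"translation":[0,1,-58],"turn":0},{"translation":[0,1,-68],"turn":0},{"translation":[0,1,-77],"turn":0},{"translation":[0,1,-83],"turn":0},{"translation":[0,1,-85],"turn":0},{"translation":[0,1,-85],"turn":0},{"translation":[0,1,-85],"turn":0}]'; python3 -m jog '[{"translation":[0,0,0],"turn":0},{"translation":[0,0,0],"turn":0},{"translation":[0,0,0],"turn":0},{"translation":[0,0,0],"turn":0},{"translation":[0,0,0],"turn":0},{"translation":[0,0,0],"turn":0},{"translation":[0,0,0],"turn":0},{"translation":[0,0,0],"turn":0},{"translation":[0,0,0],"turn":0},{"translation":[0,0,0],"turn":0}]' 40
```

```text
time_s: 5.93
position: [0.5302, 0.3155, 0.0359]
orientation: [1.221, 1.2, -1.214]
wrist_force: [0.2, -0.1, 0.5]
gripper_width: 0.988
time_s: 6.77
position: [0.5301, 0.3156, 0.0361]
orientation: [1.221, 1.201, -1.214]
wrist_force: [-2.4, -0.4, 2.5]
gripper_width: 0.633
```

```bash
python3 -m jog '[{"translation":[0,-10,0],"turn":0},{"translation":[0,-28,0],"turn":0},{"translation":[0,-48,0],"turn":0},{"translation":[0,-68,0],"turn":0},{"translation":[0,-88,0],"turn":0},{"translation":[0,-108,0],"turn":0},{"translation":[0,-126,0],"turn":0},{"translation":[0,-140,0],"turn":0},{"translation":[0,-145,0],"turn":0},{"translation":[0,-145,0],"turn":0}]';  python3 -m jog '[{"translation":[0,0,0],"turn":0},{"translation":[0,0,0],"turn":0},{"translation":[0,0,0],"turn":0},{"translation":[0,0,20],"turn":0},{"translation":[0,0,50],"turn":0},{"translation":[0,30,60],"turn":0},{"translation":[0,65,60],"turn":0},{"translation":[0,80,60],"turn":0},{"translation":[0,82,60],"turn":0},{"translation":[0,82,60],"turn":0}]' 80
python3 - <<'E'
from fit2 import *
p=shot('scene','s3');cv2.imwrite('pics/s3c.png',cv2.resize(p['pixels'][100:270,200:390,::-1],None,fx=4,fy=3.5))
p=shot('top','t3');cv2.imwrite('pics/t3c.png',cv2.resize(p['pixels'][170:300,150:320,::-1],None,fx=4,fy=4))
E
```

```text
time_s: 7.6
position: [0.5303, 0.169, 0.0361]
orientation: [1.222, 1.199, -1.216]
wrist_force: [0.2, -1.2, 0.4]
gripper_width: 0.633
time_s: 8.43
position: [0.5296, 0.2518, 0.0951]
orientation: [1.219, 1.201, -1.215]
wrist_force: [0.4, 0.4, 0.1]
gripper_width: 0.914
```

View pics/s3c.png

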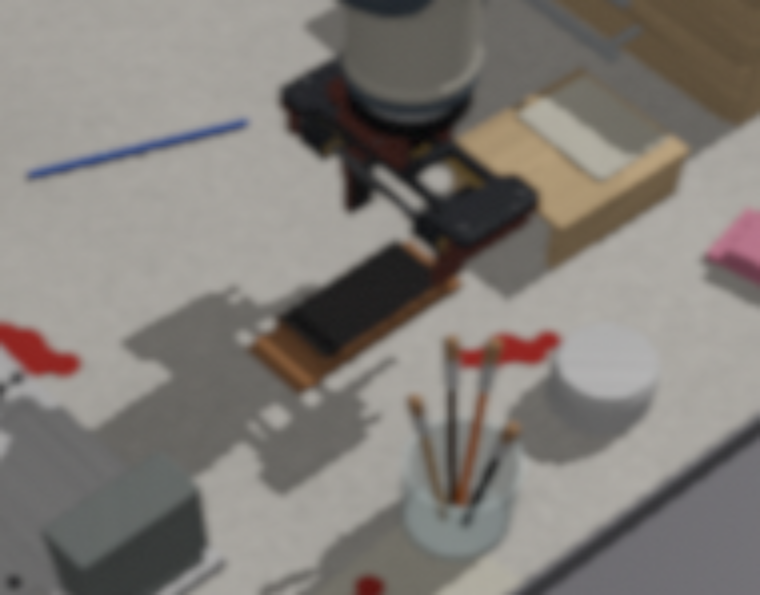

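View pics/t3c.png

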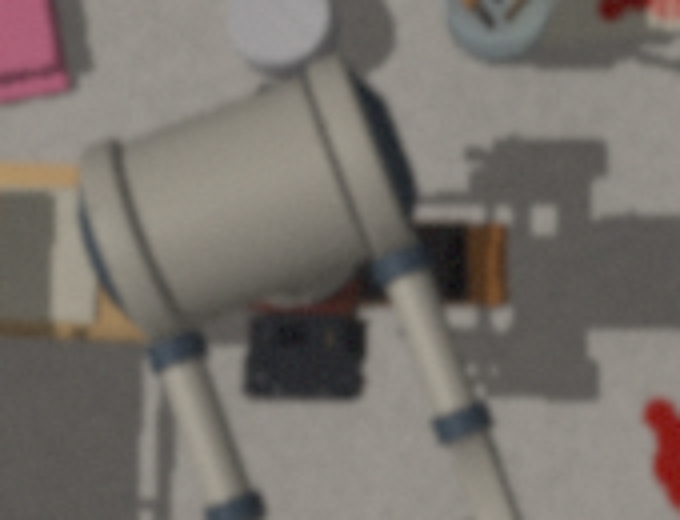

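Run:
```python
from fit2 import *
s=env.get_image('scene');t=env.get_image('top')
top=[((75,-28,9),(75,28,9)),((75,-28,0),(75,28,0)),((51,-28,26),(51,28,26)),((-30,28,26),(51,28,26)),((-30,-28,26),(51,-28,26)),((-60,28,0),(70,28,0)),((-62,-25,26),(-62,15,26))]
tt=[((75,-28,9),(75,28,9)),((51,-28,26),(51,28,26)),((35,-28,26),(51,-28,26)),((35,28,26),(51,28,26))]
for it in ([(s,top)],[(s,top),(t,tt)]):
    q,f=fit(np.array([.5295,.2035,-1.575]),it);print(q.round(4),f)
draw(s,q,rect(-62,51,-28,28,26)+rect(-75,75,-28,28,0),'b3',(220,350,150,270))
a=env.place_of(s,'block');print([(np.round(d['point'],4),d['conf']) for d in a])
```

```text
[ 0.533   0.2093 -1.5276] -11.646728893554187
[ 0.5265  0.211  -1.5204] -22.926111138058957
[(array([ 0.5342,  0.2108, -0.0014]), 0.97), (array([0.7112, 0.4812, 0.0023]), 0.75), (array([ 5.353e-01, -4.280e-02, -4.000e-04]), 0.31)]
```

View pics/b3.png

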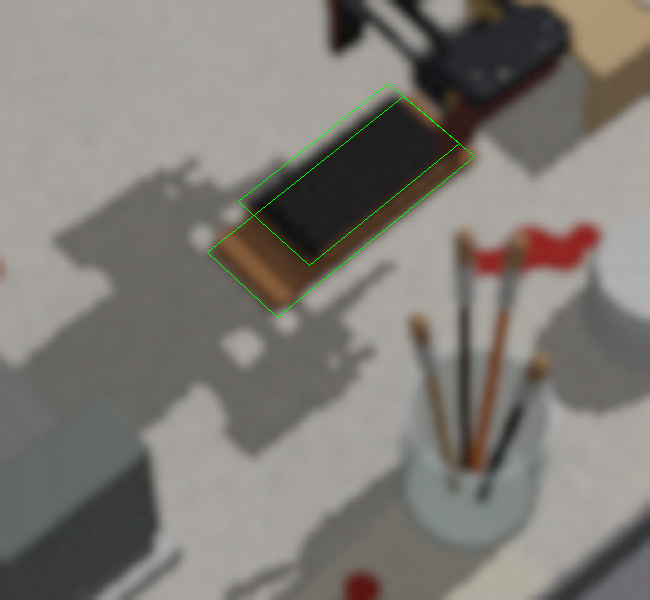

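Run:
```python
from fit2 import *
s=env.get_image('scene')
im=s['pixels'][:,:,::-1];cv2.imwrite('pics/b4.png',cv2.resize(im[170:225,250:325],None,fx=10,fy=10,interpolation=cv2.INTER_CUBIC))
for y in (.2035,.2065,.2095):
  print(y,[proj(s,T([.530,y,-1.58],np.array(v))).round(1).tolist() for v in ((75,28,0),(75,-28,0),(51,28,26),(51,-28,26),(75,28,9),(75,-28,9))])
```

```text
0.2035 [[272.1, 214.7], [259.1, 201.0], [278.9, 204.8], [265.6, 191.1], [272.0, 213.0], [259.0, 199.3]]
0.2065 [[273.0, 214.0], [260.0, 200.4], [279.7, 204.1], [266.5, 190.5], [272.9, 212.4], [259.8, 198.7]]
0.2095 [[273.8, 213.4], [260.8, 199.8], [280.6, 203.5], [267.3, 189.9], [273.8, 211.7], [260.7, 198.1]]
```

View pics/b4.png

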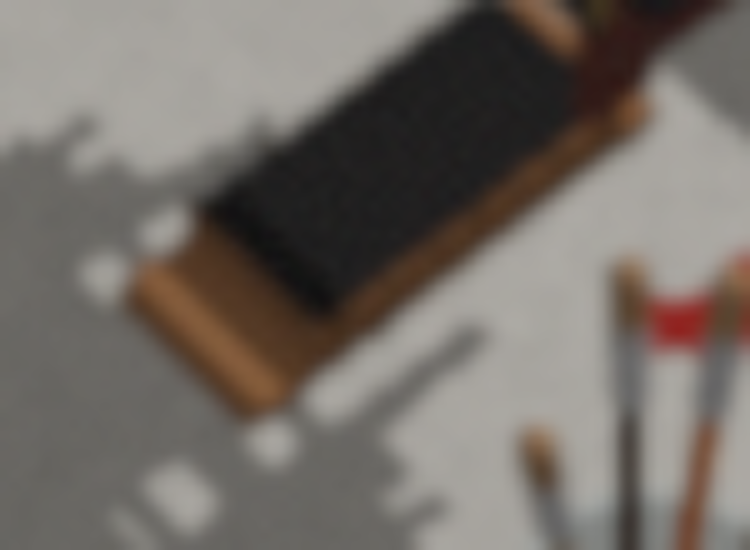

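Run:
```python
from fit2 import *
s=env.get_image('scene')
for uv,z in (((274,211.5),0),((262.5,199),0),((281.5,200.5),.026),((270,190.5),.026),((314,181.5),0)): print(ray(s,uv,z).round(4))
print(env.get_state()['time_s'])
```

```text
[0.5531 0.1384 0.    ]
[0.5024 0.1398 0.    ]
[0.552  0.1661 0.026 ]
[0.5077 0.163  0.026 ]
[0.5518 0.2851 0.    ]
8.7833
```

```bash
python3 -m jog '[{"translation":[0,7,0],"turn":0},{"translation":[0,7,-15],"turn":0},{"translation":[0,7,-30],"turn":0},{"translation":[0,7,-45],"turn":0},{"translation":[0,7,-55],"turn":0},{"translation":[0,7,-60],"turn":0},{"translation":[0,7,-60],"turn":0},{"translation":[0,7,-60],"turn":0},{"translation":[0,7,-60],"turn":0},{"translation":[0,7,-60],"turn":0}]'; python3 -m jog '[{"translation":[0,0,0],"turn":0},{"translation":[0,0,0],"turn":0},{"translation":[0,0,0],"turn":0},{"translation":[0,0,0],"turn":0},{"translation":[0,0,0],"turn":0},{"translation":[0,0,10],"turn":0},{"translation":[0,0,30],"turn":0},{"translation":[0,0,50],"turn":0},{"translation":[0,0,60],"turn":0},{"translation":[0,0,60],"turn":0}]' 40
python3 - <<'E'
from fit2 import *
p=shot('scene','s4');cv2.imwrite('pics/s4c.png',cv2.resize(p['pixels'][100:270,200:390,::-1],None,fx=4,fy=3.5))
p=shot('top','t4')
E
```

```text
time_s: 9.62
position: [0.531, 0.2574, 0.0372]
orientation: [1.224, 1.198, -1.215]
wrist_force: [0.1, 0.5, 0.1]
gripper_width: 0.91
time_s: 10.45
position: [0.5325, 0.258, 0.1009]
orientation: [1.228, 1.195, -1.21]
wrist_force: [0.6, 0.2, -0.8]
gripper_width: 0.636
```

View pics/s4c.png

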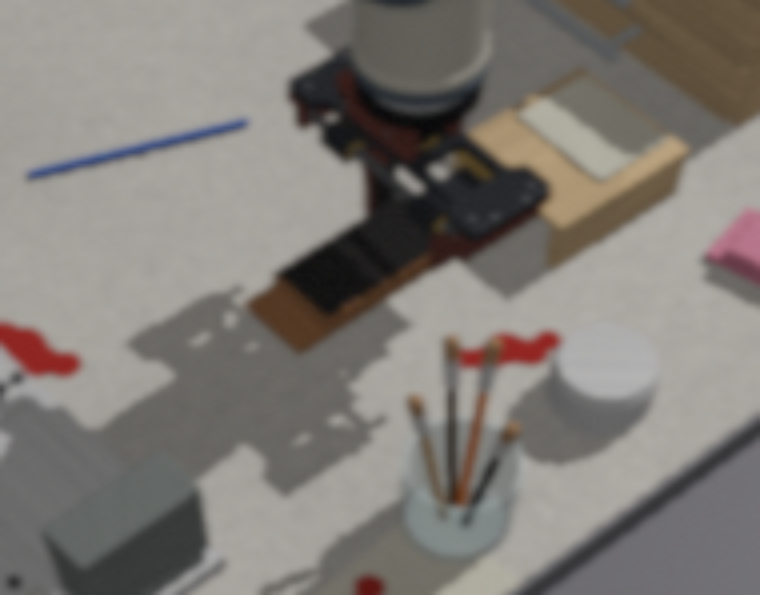

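```bash
cat > blk.py <<'E'
from fit2 import *
from scipy.spatial.transform import Rotation as Ro
# block gripped at local (gx,0,gz) ; world grip point G; yaw, pitch (tip down positive)
def bpts(P,G,gx,gz,yaw,pitch):
    P=(np.array(P,float)-[gx,0,gz])*mm
    return Ro.from_euler('ZY',[yaw,pitch]).apply(P)+G
EDG=[((75,-28,9),(75,28,9)),((75,-28,0),(75,28,0)),((51,-28,26),(51,28,26)),((51,28,9),(75,28,9)),((51,-28,26),(-35,-28,26)),((51,28,26),(-30,28,26)),((75,28,0),(-30,28,0)),((75,28,0),(75,28,9)),((75,-28,9),(51,-28,9)),((51,-28,9),(51,-28,26)),((51,28,9),(51,28,26))]
def drawb(p,args,fn,box,k=5,E=EDG):
    im=p['pixels'][:,:,::-1].copy();x0,x1,y0,y1=box
    im=cv2.resize(im[y0:y1,x0:x1],None,fx=k,fy=k,interpolation=cv2.INTER_CUBIC)
    for a,b in E:
        uv=(projm(p,bpts([a,b],*args))-[x0,y0]+.5)*k
        cv2.line(im,tuple(int(v) for v in uv[0]),tuple(int(v) for v in uv[1]),(0,255,0),1)
    cv2.imwrite('pics/'+fn+'.png',im)
E
python3 - <<'E'
from blk import *
s=env.get_image('scene');st=env.get_state();m=Ro.from_rotvec(st['orientation']).as_matrix();print(np.arctan2(m[1,1],m[0,1]),st['position'])
yaw=np.arctan2(m[1,1],m[0,1])-np.pi/2
G=st['position'].copy()
for gx in (-44,-47):
  for pitch in (0,.05,.1,.15):
    print(gx,pitch,projm(s,bpts([(75,28,0),(75,-28,0),(51,28,26),(51,-28,26)],G,gx,37,yaw,pitch)).round(1).tolist())
drawb(s,(G,-45,37,yaw,0.0),'b5',(240,340,130,230),6)
E
```

```text
-0.015416138018892666 [0.53057087 0.25723552 0.09606331]
-44 0 [[274.3, 201.2], [260.9, 187.2], [281.3, 190.8], [267.7, 176.8]]
-44 0.05 [[274.9, 201.9], [261.6, 188.0], [281.6, 191.7], [267.9, 177.7]]
-44 0.1 [[275.6, 202.6], [262.3, 188.7], [281.8, 192.4], [268.2, 178.5]]
-44 0.15 [[276.4, 203.2], [263.2, 189.3], [282.2, 193.1], [268.6, 179.3]]
-47 0 [[273.4, 201.8], [260.0, 187.8], [280.4, 191.4], [266.8, 177.4]]
-47 0.05 [[274.0, 202.6], [260.7, 188.6], [280.7, 192.3], [267.0, 178.3]]
-47 0.1 [[274.7, 203.3], [261.4, 189.4], [281.0, 193.1], [267.4, 179.2]]
-47 0.15 [[275.6, 203.9], [262.3, 190.0], [281.3, 193.9], [267.8, 180.0]]
```

View pics/b5.png

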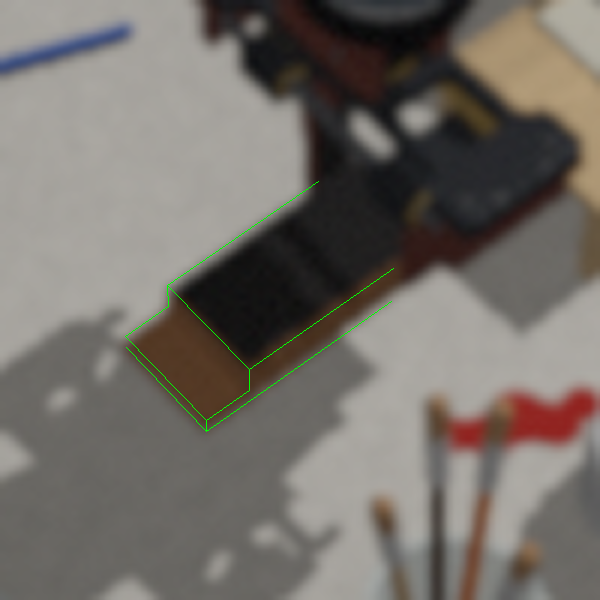

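```bash
python3 -m jog '[{"translation":[-8,-5,35],"turn":0.05},{"translation":[-16,-25,70],"turn":0.15},{"translation":[-26,-55,95],"turn":0.27},{"translation":[-36,-90,104],"turn":0.39},{"translation":[-46,-125,104],"turn":0.51},{"translation":[-56,-160,104],"turn":0.63},{"translation":[-62,-195,104],"turn":0.75},{"translation":[-66,-230,104],"turn":0.87},{"translation":[-66,-260,104],"turn":0.99},{"translation":[-66,-285,104],"turn":1.11}]'; python3 -m jog '[{"translation":[0,-8,0],"turn":0.12},{"translation":[0,-14,0],"turn":0.24},{"translation":[0,-14,0],"turn":0.36},{"translation":[0,-14,0],"turn":0.45},{"translation":[0,-14,0],"turn":0.485},{"translation":[0,-14,0],"turn":0.485},{"translation":[0,-14,0],"turn":0.485},{"translation":[0,-14,0],"turn":0.485},{"translation":[0,-14,0],"turn":0.485},{"translation":[0,-14,0],"turn":0.485}]'
python3 - <<'E'
from blk import *
st=env.get_state();m=Ro.from_rotvec(st['orientation']).as_matrix();print(np.arctan2(m[1,1],m[0,1])-np.pi/2,st['position'],st['q'].round(2))
p=shot('scene','s5');cv2.imwrite('pics/s5c.png',cv2.resize(p['pixels'][150:320,100:290,::-1],None,fx=4,fy=3.5))
p=shot('top','t5');cv2.imwrite('pics/t5c.png',cv2.resize(p['pixels'][160:310,290:450,::-1],None,fx=4,fy=4))
E
```

```text
time_s: 11.43
position: [0.4635, -0.0294, 0.1984]
orientation: [0.386, 1.538, -0.379]
wrist_force: [0.9, -0.4, -1.2]
gripper_width: 0.633
time_s: 12.27
position: [0.4634, -0.0434, 0.1982]
orientation: [0.006, 1.574, 0.001]
wrist_force: [-0.5, -0.1, -1.2]
gripper_width: 0.633
-0.0031783701510013085 [ 0.46342556 -0.04337903  0.19817789] [-0.17 -0.28  1.66  0.    1.76 -1.74]
```

View pics/s5c.png

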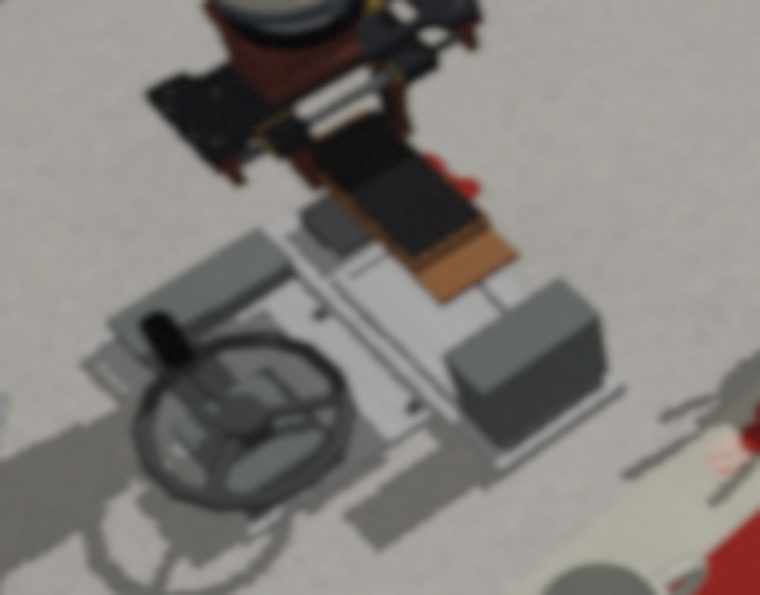

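View pics/t5c.png

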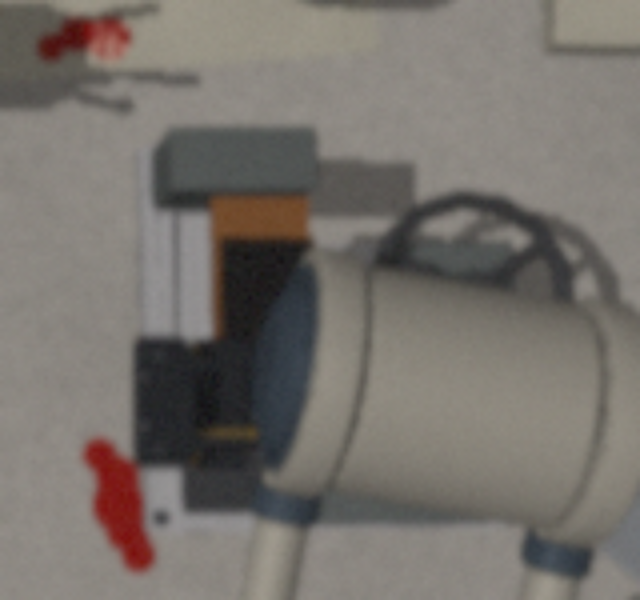

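```bash
cat > fb.py <<'E'
from blk import *
# signed edges of block long end: (a,b,inward,sign)
SE=[((75,-26,9),(75,26,9),(-1,0,0),1),((51,-26,26),(51,26,26),(-1,0,0),-1)]
def fitb(items,zb,q0,pitch=0.0,free=False):
    G=[(grad(p,1.0),p,sample(L)) for p,L in items]
    def f(d):
        t=0
        for g,p,S in G:
            X=Ro.from_euler('ZY',[q0[2]+d[2]*.01,pitch+(d[3]*.02 if free else 0)]).apply(S*mm)+[q0[0]+d[0]*mm,q0[1]+d[1]*mm,zb]
            uv=projm(p,X);t-=np.mean(np.minimum(map_coordinates(g,[uv[:,1],uv[:,0]],order=1),18))
        return t
    n=4 if free else 3
    best=min((f(np.array([a,b,c,0])),a,b,c) for a in np.arange(-8,8.1,1) for b in np.arange(-6,6.1,1) for c in (-2,-1,0,1,2))
    x0=np.array(list(best[1:])+[0]*(n-3))
    r=minimize(f,x0,method='Nelder-Mead',options=dict(initial_simplex=x0+np.vstack([np.zeros(n),np.eye(n)])))
    d=r.x;return [q0[0]+d[0]*mm,q0[1]+d[1]*mm,q0[2]+d[2]*.01]+([pitch+d[3]*.02] if free else []),r.fun
def drawq(p,q,zb,fn,box,k=6,E=EDG,pitch=0):
    drawb(p,(np.array([q[0],q[1],zb]),0,0,q[2],pitch),fn,box,k,E)
E
python3 - <<'E'
from fb import *
s=env.get_image('scene');t=env.get_image('top')
LS=[((75,-28,9),(75,28,9)),((75,-28,0),(75,28,0)),((51,-28,26),(51,28,26)),((51,28,26),(-20,28,26)),((51,-28,26),(-20,-28,26)),((75,-28,0),(-20,-28,0)),((75,28,9),(51,28,9))]
LT=[((75,-28,9),(75,28,9)),((51,-28,26),(51,28,26)),((75,28,9),(51,28,9)),((51,28,26),(15,28,26)),((75,-28,9),(51,-28,9))]
q0=np.array([.4634+.044,-.0434,-.003]);zb=.161
for it in ([(s,LS)],[(t,LT)],[(s,LS),(t,LT)]):
    q,f=fitb(it,zb,q0);print(np.round(q,4),f)
drawq(s,q,zb,'b6',(160,250,170,270));drawq(t,q,zb,'b7',(310,400,180,280))
a=cv2.imread('pics/b6.png');b=cv2.imread('pics/b7.png');cv2.imwrite('pics/b67.png',cv2.resize(np.hstack([a,b]),(800,444)))
E
```

```text
[ 0.5116 -0.043  -0.0187] -13.783947682527373
[ 0.507  -0.0423  0.0293] -12.539017870303729
[ 0.5082 -0.0436  0.0157] -24.539315548075958
```

View pics/b67.png

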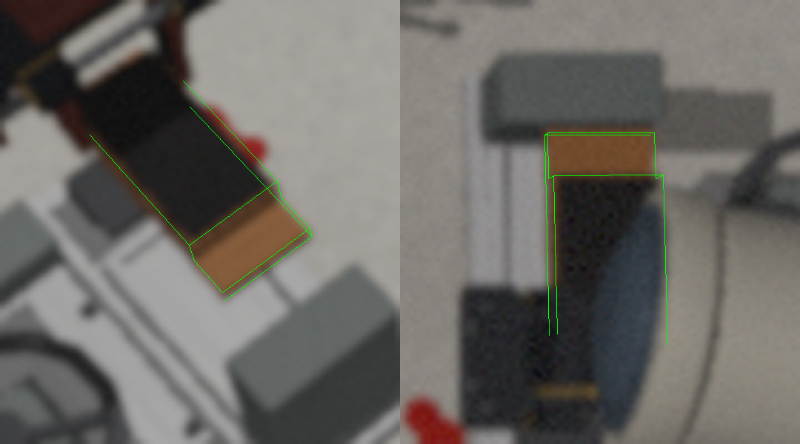

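```bash
python3 -m jog '[{"translation":[4,0,-10],"turn":0.013},{"translation":[8,0.5,-30],"turn":0.013},{"translation":[8,0.5,-50],"turn":0.013},{"translation":[8,0.5,-70],"turn":0.013},{"translation":[8,0.5,-90],"turn":0.013},{"translation":[8,0.5,-103],"turn":0.013},{"translation":[8,0.5,-108],"turn":0.013},{"translation":[8,0.5,-110],"turn":0.013},{"translation":[8,0.5,-110],"turn":0.013},{"translation":[8,0.5,-110],"turn":0.013}]'
python3 - <<'E'
from fb import *
s=shot('scene','s6');t=shot('top','t6')
st=env.get_state();m=Ro.from_rotvec(st['orientation']).as_matrix();yaw=np.arctan2(m[1,1],m[0,1])-np.pi/2;print(yaw,st['position'],st['wrist_force'])
q=[st['position'][0]+.0455,st['position'][1],yaw];zb=st['position'][2]-.037
drawq(s,q,zb,'b6',(160,250,170,270));drawq(t,q,zb,'b7',(310,400,180,280))
a=cv2.imread('pics/b6.png');b=cv2.imread('pics/b7.png');cv2.imwrite('pics/b67b.png',cv2.resize(np.hstack([a,b]),(800,444)))
E
```

```text
time_s: 13.3
position: [0.4721, -0.043, 0.0895]
orientation: [-0.005, 1.572, 0.011]
wrist_force: [-0.6, 0.3, -1.9]
gripper_width: 0.635
0.010164073842877874 [ 0.47216084 -0.04305699  0.0897471 ] [ 0.26629463 -0.45451909 -1.20597373]
```

View pics/b67b.png

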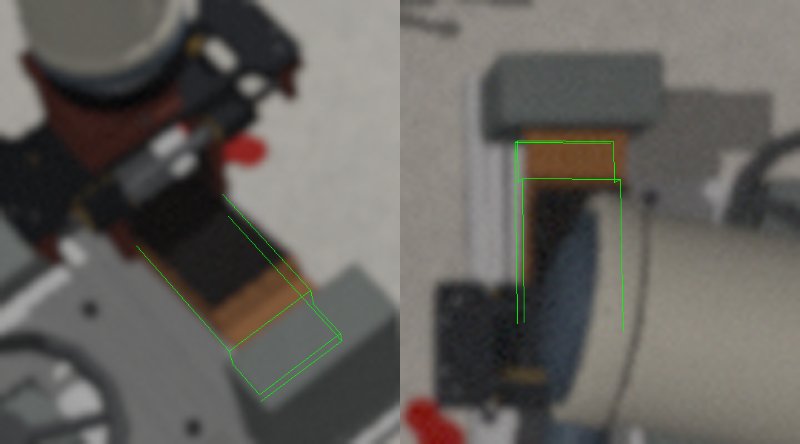

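Run:
```python
from fb import *
s=env.get_image('scene');t=env.get_image('top')
cv2.imwrite('pics/s6c.png',cv2.resize(s['pixels'][180:260,165:250,::-1],None,fx=8,fy=7,interpolation=cv2.INTER_CUBIC))
```

```text
(no output)
```

View pics/s6c.png

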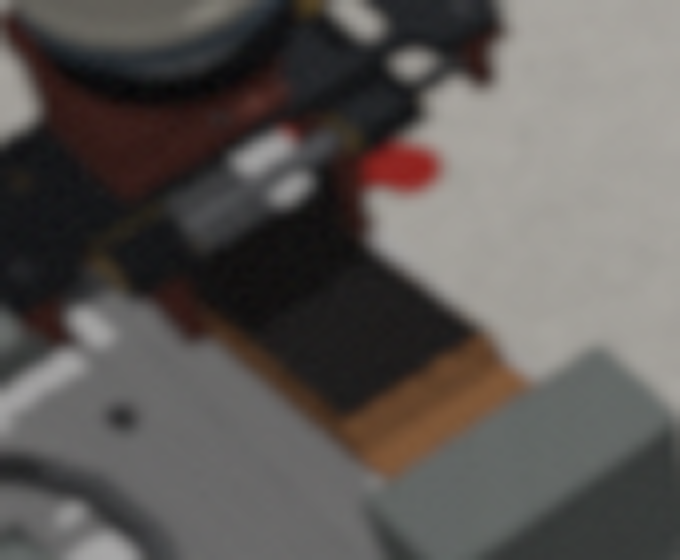

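Run:
```python
from fb import *
s=env.get_image('scene');t=env.get_image('top')
st=env.get_state();G=st['position'].copy()
for gx in (-45,):
  for pitch in (0,-.1,-.2,-.3,-.4):
    print(pitch,projm(s,bpts([(51,28,26),(51,-28,26)],G-[0,0,.012],gx,25,.01,pitch)).round(1).tolist(), projm(t,bpts([(75,28,9),(75,-28,9),(51,28,26)],G-[0,0,.012],gx,25,.01,pitch)).round(1).tolist())
```

```text
0 [[229.4, 234.7], [211.0, 248.3]] [[335.7, 211.5], [357.4, 211.7], [336.8, 220.1]]
-0.1 [[228.8, 232.7], [210.3, 246.4]] [[336.4, 210.6], [358.3, 210.7], [337.3, 220.0]]
-0.2 [[228.1, 230.5], [209.4, 244.3]] [[337.1, 210.0], [359.3, 210.2], [337.9, 220.2]]
-0.3 [[227.0, 228.0], [208.3, 241.8]] [[337.8, 210.0], [360.2, 210.1], [338.5, 220.8]]
-0.4 [[225.8, 225.3], [206.9, 239.2]] [[338.5, 210.4], [361.2, 210.6], [339.1, 221.8]]
```

```bash
python3 -m jog '[{"translation":[-4,0,0],"turn":0},{"translation":[-6,0,0],"turn":0},{"translation":[-6,0,-2],"turn":0},{"translation":[-6,0,-4],"turn":0},{"translation":[-6,0,-6],"turn":0},{"translation":[-6,0,-8],"turn":0},{"translation":[-6,0,-10],"turn":0},{"translation":[-6,0,-12],"turn":0},{"translation":[-6,0,-12],"turn":0},{"translation":[-6,0,-12],"turn":0}]'
cat > look.py <<'E'
import sys
from fb import *
def pitchview(fn):
    s=env.get_image('scene');st=env.get_state()
    cv2.imwrite('pics/'+fn+'.png',cv2.resize(s['pixels'][180:260,165:250,::-1],None,fx=8,fy=7,interpolation=cv2.INTER_CUBIC))
    G=st['position'].copy();print(G.round(4),st['wrist_force'].round(1),st['time_s'])
    for pitch in (.2,.15,.1,0,-.1,-.2,-.3):
        uv=projm(s,bpts([(51,28,26),(51,-28,26),(75,28,9),(75,-28,9)],G-[0,0,.012],-45,25,.01,pitch))
        print(pitch,((uv-[165,180]+.5)*[8,7]).round().astype(int).tolist())
pitchview(sys.argv[1])
E
python3 look.py p1
```

```text
time_s: 14.43
position: [0.4681, -0.0431, 0.0783]
orientation: [-0.006, 1.566, 0.011]
wrist_force: [7.9, -0.5, 0.8]
gripper_width: 0.637
[ 0.4681 -0.0431  0.0783] [ 7.6  0.2 -0.1] 14.4833
0.2 [[518, 414], [374, 508], [563, 479], [422, 573]]
0.15 [[518, 410], [374, 504], [565, 475], [423, 570]]
0.1 [[517, 405], [373, 499], [567, 471], [424, 566]]
0 [[515, 393], [369, 488], [568, 461], [424, 556]]
-0.1 [[510, 380], [364, 475], [566, 448], [421, 544]]
-0.2 [[504, 364], [357, 460], [562, 432], [415, 528]]
-0.3 [[496, 347], [347, 443], [556, 414], [408, 511]]
```

View pics/p1.png

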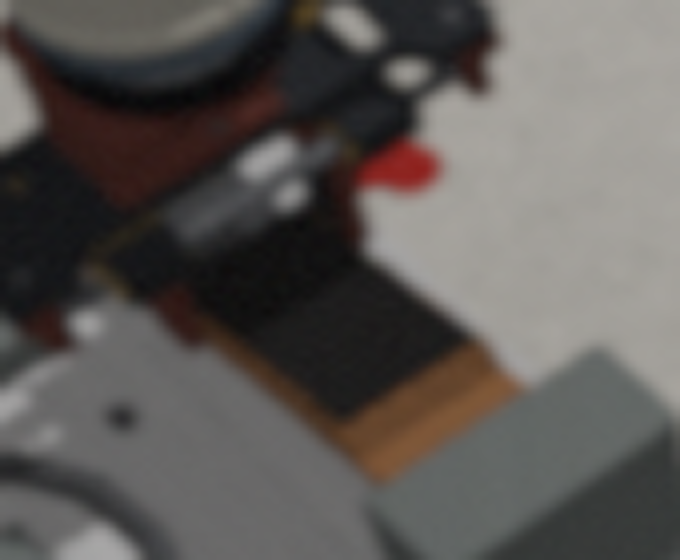

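```bash
python3 -m jog '[{"translation":[1,0,6],"turn":0},{"translation":[1,0,14],"turn":0},{"translation":[-4,0,14],"turn":0},{"translation":[-12,0,14],"turn":0},{"translation":[-12,0,12],"turn":0},{"translation":[-12,0,9],"turn":0},{"translation":[-12,0,6],"turn":0},{"translation":[-12,0,3],"turn":0},{"translation":[-12,0,1],"turn":0},{"translation":[-12,0,0],"turn":0}]';python3 look.py p2
```

```text
time_s: 15.32
position: [0.459, -0.043, 0.0815]
orientation: [-0.006, 1.557, 0.011]
wrist_force: [4.0, 1.5, 12.4]
gripper_width: 0.633
[ 0.459  -0.043   0.0814] [ 4.8  1.1 10.3] 15.3667
0.2 [[499, 393], [356, 486], [545, 458], [404, 551]]
0.15 [[499, 389], [355, 482], [547, 454], [405, 548]]
0.1 [[499, 383], [354, 477], [548, 450], [405, 544]]
0 [[496, 372], [351, 466], [549, 439], [405, 534]]
-0.1 [[492, 358], [345, 453], [548, 426], [402, 521]]
-0.2 [[485, 343], [338, 438], [544, 410], [397, 506]]
-0.3 [[477, 325], [328, 421], [537, 392], [389, 488]]
```

View pics/p2.png

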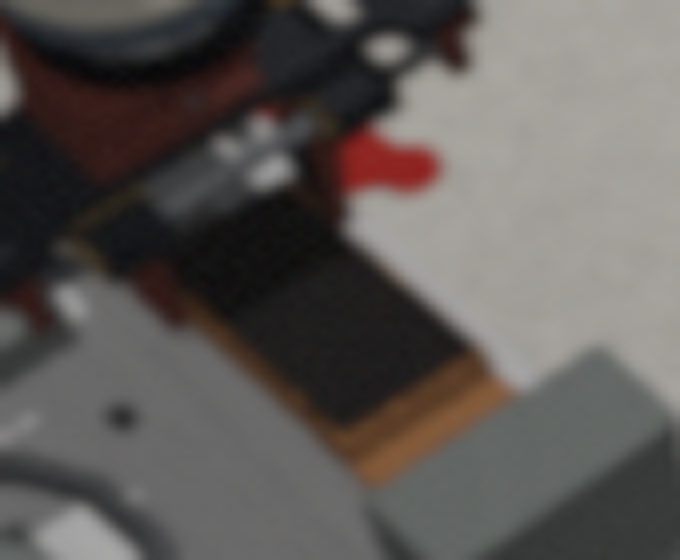

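```bash
python3 -m jog '[{"translation":[0,0,-1.5],"turn":0},{"translation":[0,0,-3],"turn":0},{"translation":[0,0,-4.5],"turn":0},{"translation":[0,0,-6],"turn":0},{"translation":[0,0,-7.5],"turn":0},{"translation":[0,0,-9],"turn":0},{"translation":[0,0,-10],"turn":0},{"translation":[0,0,-10],"turn":0},{"translation":[0,0,-10],"turn":0},{"translation":[0,0,-10],"turn":0}]';python3 look.py p3
```

```text
time_s: 16.2
position: [0.4623, -0.0431, 0.0748]
orientation: [-0.007, 1.547, 0.011]
wrist_force: [6.1, 1.2, 10.2]
gripper_width: 0.636
[ 0.4623 -0.0431  0.0748] [ 5.4  1.  10.1] 16.25
0.2 [[508, 408], [365, 501], [553, 472], [412, 565]]
0.15 [[508, 403], [364, 497], [555, 468], [414, 562]]
0.1 [[507, 398], [363, 492], [557, 464], [414, 558]]
0 [[505, 387], [360, 481], [558, 454], [414, 549]]
-0.1 [[500, 373], [354, 468], [556, 441], [411, 536]]
-0.2 [[494, 358], [347, 453], [552, 425], [406, 521]]
-0.3 [[486, 341], [338, 436], [545, 407], [398, 503]]
```

View pics/p3.png

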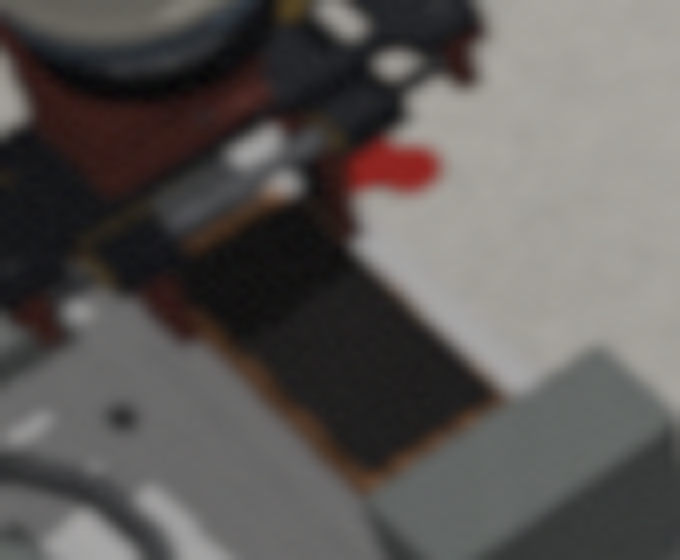

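```bash
python3 -m jog '[{"translation":[-1,0,-2],"turn":0},{"translation":[-2,0,-5],"turn":0},{"translation":[-2,0,-7],"turn":0},{"translation":[-2,0,-9],"turn":0},{"translation":[-2,0,-11],"turn":0},{"translation":[-2,0,-12],"turn":0},{"translation":[-2,0,-12],"turn":0},{"translation":[-2,0,-12],"turn":0},{"translation":[-2,0,-12],"turn":0},{"translation":[-2,0,-12],"turn":0}]';python3 look.py p4
```

```text
time_s: 17.08
position: [0.4638, -0.0431, 0.0695]
orientation: [-0.007, 1.536, 0.01]
wrist_force: [-3.7, 3.2, 27.5]
gripper_width: 0.634
[ 0.4638 -0.0431  0.0695] [-4.3  3.2 28.4] 17.1333
0.2 [[512, 417], [370, 510], [558, 481], [417, 574]]
0.15 [[512, 413], [369, 506], [560, 478], [418, 571]]
0.1 [[512, 408], [368, 501], [561, 473], [419, 567]]
0 [[509, 396], [365, 490], [562, 463], [419, 558]]
-0.1 [[505, 383], [359, 477], [560, 450], [416, 545]]
-0.2 [[499, 368], [352, 462], [556, 435], [411, 530]]
-0.3 [[491, 351], [343, 446], [550, 416], [403, 513]]
```

View pics/p4.png

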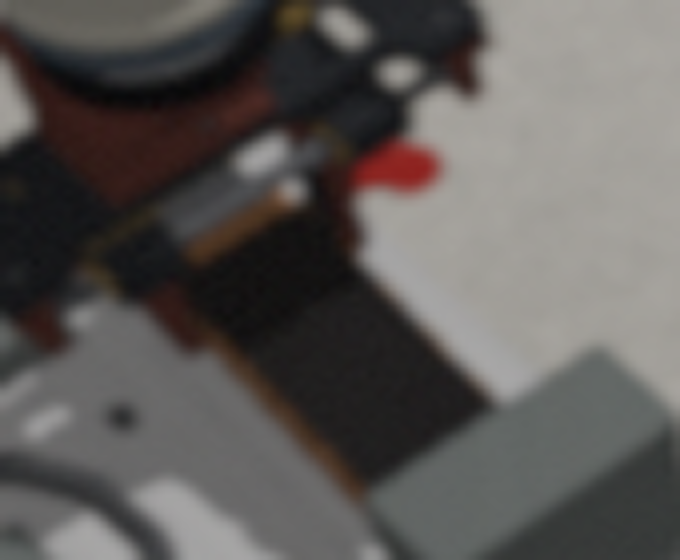

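```bash
python3 -m jog '[{"translation":[0,0,2],"turn":0},{"translation":[0,0,4],"turn":0},{"translation":[0,0,4],"turn":0},{"translation":[0,0,4],"turn":0},{"translation":[2,0,4],"turn":0},{"translation":[4,0,4],"turn":0},{"translation":[6,0,4],"turn":0},{"translation":[8,0,4],"turn":0},{"translation":[8,0,4],"turn":0},{"translation":[8,0,4],"turn":0}]';python3 look.py p5
```

```text
time_s: 17.97
position: [0.4718, -0.0431, 0.0733]
orientation: [-0.007, 1.537, 0.01]
wrist_force: [0.4, 0.2, -2.3]
gripper_width: 0.631
[ 0.4718 -0.0431  0.0734] [-1.5 -0.6 -2.1] 18.0167
0.2 [[526, 428], [383, 521], [572, 492], [431, 585]]
0.15 [[526, 423], [383, 517], [574, 488], [432, 582]]
0.1 [[526, 418], [382, 512], [575, 484], [433, 579]]
0 [[524, 407], [379, 501], [577, 474], [433, 569]]
-0.1 [[519, 393], [373, 488], [575, 461], [430, 557]]
-0.2 [[513, 378], [366, 473], [571, 445], [425, 542]]
-0.3 [[505, 361], [357, 457], [565, 427], [417, 524]]
```

View pics/p5.png

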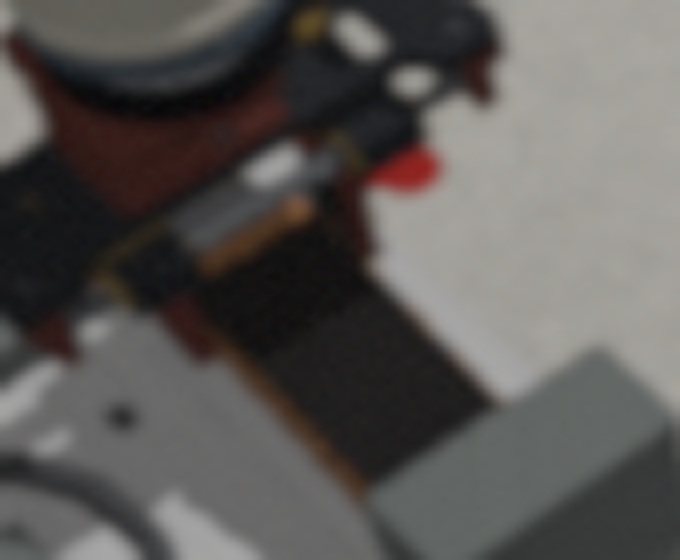

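```bash
python3 -m jog '[{"translation":[2,0,0],"turn":0},{"translation":[4,0,0],"turn":0},{"translation":[6,0,0],"turn":0},{"translation":[8,0,0],"turn":0},{"translation":[10,0,0],"turn":0},{"translation":[12,0,0],"turn":0},{"translation":[13,0,0],"turn":0},{"translation":[14,0,0],"turn":0},{"translation":[14,0,0],"turn":0},{"translation":[14,0,0],"turn":0}]';python3 look.py p6
```

```text
time_s: 18.85
position: [0.4856, -0.0431, 0.073]
orientation: [-0.007, 1.537, 0.01]
wrist_force: [0.3, 0.5, -3.1]
gripper_width: 0.634
[ 0.4856 -0.043   0.0731] [ 0.   0.3 -4.7] 18.9
0.2 [[553, 454], [410, 549], [599, 519], [458, 613]]
0.15 [[554, 450], [410, 545], [601, 515], [459, 610]]
0.1 [[553, 445], [409, 540], [603, 511], [460, 607]]
0 [[551, 434], [406, 529], [604, 501], [460, 597]]
-0.1 [[547, 421], [401, 516], [603, 488], [458, 585]]
-0.2 [[541, 405], [394, 502], [599, 473], [453, 570]]
-0.3 [[533, 388], [385, 485], [593, 455], [445, 553]]
```

View pics/p6.png

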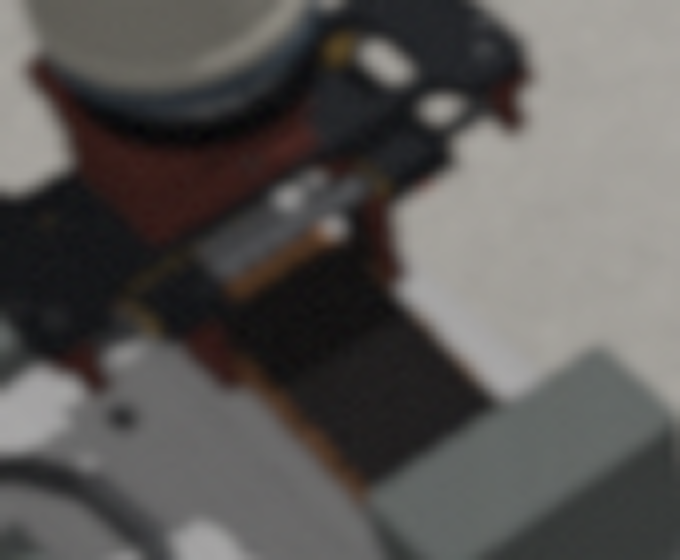

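```bash
python3 -m jog '[{"translation":[1,0,-1],"turn":0},{"translation":[2,0,-1],"turn":0},{"translation":[3,0,-2],"turn":0},{"translation":[4,0,-2],"turn":0},{"translation":[5,0,-2],"turn":0},{"translation":[6,0,-2],"turn":0},{"translation":[7,0,-2],"turn":0},{"translation":[7,0,-2],"turn":0},{"translation":[7,0,-2],"turn":0},{"translation":[7,0,-2],"turn":0}]';python3 look.py p7
```

```text
time_s: 19.73
position: [0.4881, -0.0435, 0.07]
orientation: [-0.008, 1.549, 0.01]
wrist_force: [-22.0, -2.5, 5.4]
gripper_width: 0.636
[ 0.4882 -0.0434  0.07  ] [-21.6  -1.9   5. ] 19.7833
0.2 [[558, 464], [415, 558], [604, 528], [463, 622]]
0.15 [[558, 459], [415, 554], [606, 524], [464, 619]]
0.1 [[558, 455], [414, 550], [607, 521], [465, 616]]
0 [[556, 443], [411, 539], [609, 511], [465, 607]]
-0.1 [[552, 430], [406, 526], [608, 498], [463, 595]]
-0.2 [[546, 415], [399, 511], [604, 483], [458, 580]]
-0.3 [[538, 398], [390, 495], [598, 465], [450, 563]]
```

View pics/p7.png

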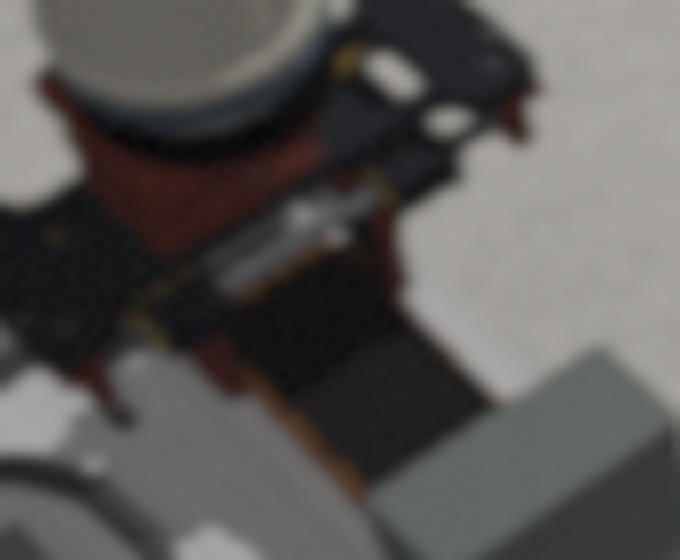

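Run:
```python
from fb import *
s=env.get_image('scene');t=shot('top','t8')
im=s['pixels'][190:240,185:230,::-1];cv2.imwrite('pics/z1.png',cv2.resize(im,None,fx=14,fy=12,interpolation=cv2.INTER_CUBIC))
im=t['pixels'][185:275,320:400,::-1];cv2.imwrite('pics/z2.png',cv2.resize(im,None,fx=7,fy=6.5,interpolation=cv2.INTER_CUBIC))
# hypotheses: tip bottom at local (xt,0) height h pitch p
def pts(xt,h,p):
    P=np.array([(-62,28,26),(-62,-28,26),(-75,28,9),(-75,-28,9),(51,28,26),(0,28,26)],float)-[75,0,0]
    W=Ro.from_euler('Y',p).apply(P)+[xt,-1,20+h]
    return projm(s,T([.5337,-.0419,.01],W))
for xt,h,p in ((75,0,.17),(75,0,.22),(60,0,.17),(60,10,.1),(75,0,.12)):
    print(xt,h,p,((pts(xt,h,p)-[185,190]+.5)*[14,12]).round().astype(int).tolist())
```

```text
75 0 0.17 [[327, 279], [75, 433], [287, 264], [38, 416], [717, 677], [539, 495]]
75 0 0.22 [[331, 271], [77, 426], [287, 253], [37, 405], [721, 680], [543, 494]]
60 0 0.17 [[278, 232], [26, 385], [239, 219], [-10, 369], [664, 628], [488, 447]]
60 10 0.1 [[267, 221], [15, 373], [232, 213], [-16, 363], [653, 603], [476, 428]]
75 0 0.12 [[324, 287], [73, 440], [288, 277], [40, 427], [712, 674], [535, 497]]
```

View pics/z1.png

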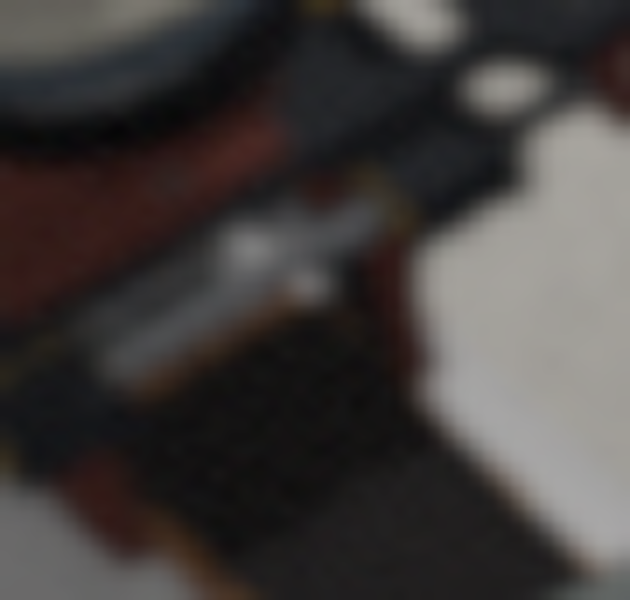

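View pics/z2.png

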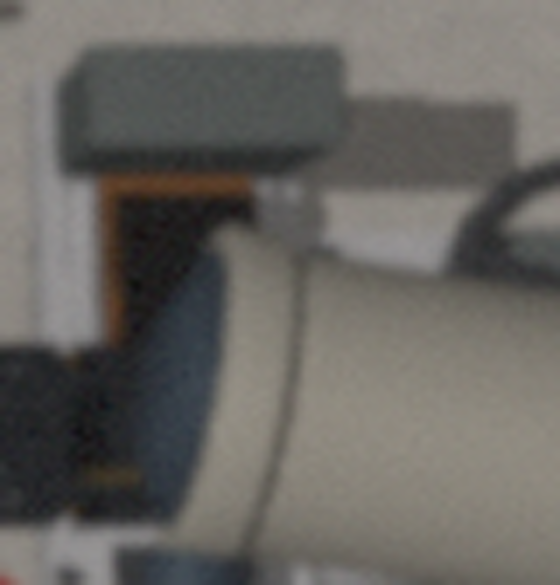

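```bash
python3 -m jog '[{"translation":[-2,0,0],"turn":0},{"translation":[-2.5,0,-2],"turn":0},{"translation":[-3,0,-4],"turn":0},{"translation":[-3.5,0,-6],"turn":0},{"translation":[-4,0,-8],"turn":0},{"translation":[-4.5,0,-10],"turn":0},{"translation":[-5,0,-11],"turn":0},{"translation":[-5,0,-11],"turn":0},{"translation":[-5,0,-11],"turn":0},{"translation":[-5,0,-11],"turn":0}]';python3 look.py p8
python3 - <<'E'
from fb import *
t=shot('top','t9')
im=t['pixels'][185:275,320:400,::-1];cv2.imwrite('pics/z3.png',cv2.resize(im,None,fx=7,fy=6.5,interpolation=cv2.INTER_CUBIC))
E
```

```text
time_s: 20.72
position: [0.4835, -0.0435, 0.0593]
orientation: [-0.008, 1.548, 0.01]
wrist_force: [1.3, 0.4, 1.0]
gripper_width: 0.637
[ 0.4835 -0.0435  0.0593] [0.7 0.9 1.3] 20.7667
0.2 [[552, 468], [410, 562], [597, 531], [458, 625]]
0.15 [[552, 464], [410, 558], [599, 528], [459, 622]]
0.1 [[552, 459], [409, 553], [601, 524], [460, 619]]
0 [[550, 448], [406, 542], [602, 514], [460, 610]]
-0.1 [[546, 435], [401, 530], [601, 502], [457, 598]]
-0.2 [[540, 420], [394, 515], [597, 487], [452, 583]]
-0.3 [[532, 403], [385, 499], [591, 469], [445, 566]]
```

View pics/p8.png

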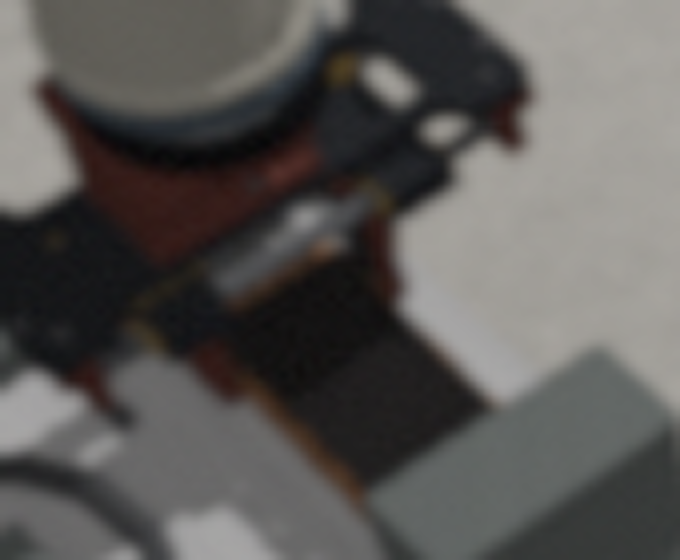

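View pics/z3.png

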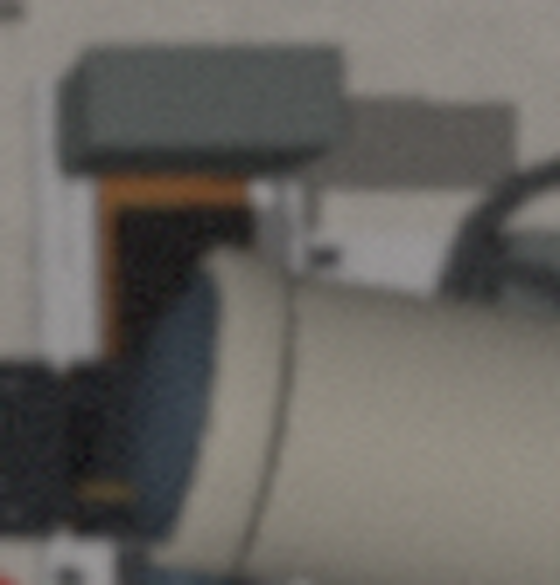

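```bash
python3 -m jog '[{"translation":[1,0,0],"turn":0},{"translation":[2.5,0,0],"turn":0},{"translation":[2.5,0,-1],"turn":0},{"translation":[2.5,0,-2],"turn":0},{"translation":[2,0,-3],"turn":0},{"translation":[2,0,-4],"turn":0},{"translation":[2,0,-5],"turn":0},{"translation":[2,0,-5],"turn":0},{"translation":[2,0,-5],"turn":0},{"translation":[2,0,-5],"turn":0}]';python3 look.py p9
python3 - <<'E'
from fb import *
t=shot('top','t10')
im=t['pixels'][185:275,320:400,::-1];cv2.imwrite('pics/z4.png',cv2.resize(im,None,fx=7,fy=6.5,interpolation=cv2.INTER_CUBIC))
E
```

```text
time_s: 21.65
position: [0.4853, -0.0435, 0.0541]
orientation: [-0.008, 1.549, 0.01]
wrist_force: [-0.4, -0.0, 0.6]
gripper_width: 0.634
[ 0.4853 -0.0435  0.0541] [-0.7  0.2  1.2] 21.7
0.2 [[557, 478], [416, 571], [602, 541], [463, 634]]
0.15 [[557, 473], [416, 567], [604, 538], [464, 632]]
0.1 [[557, 469], [415, 563], [606, 534], [465, 628]]
0 [[555, 458], [412, 552], [607, 524], [465, 619]]
-0.1 [[551, 445], [407, 540], [606, 512], [463, 607]]
-0.2 [[545, 430], [400, 525], [603, 497], [458, 593]]
-0.3 [[537, 413], [391, 509], [596, 479], [451, 576]]
```

View pics/p9.png

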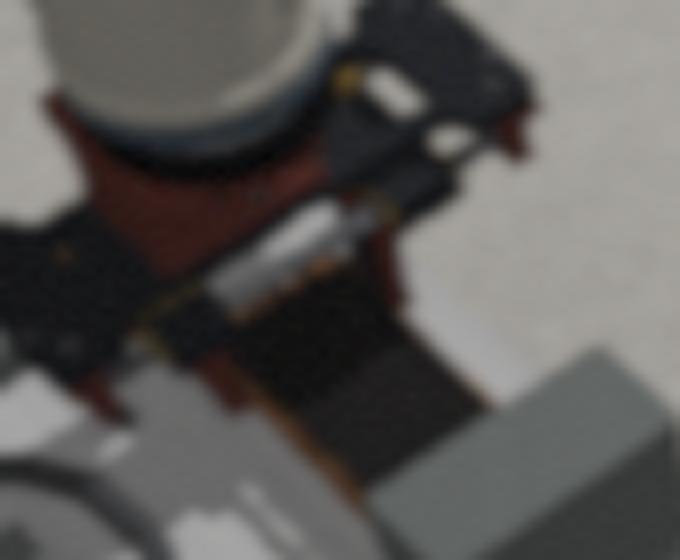

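View pics/z4.png

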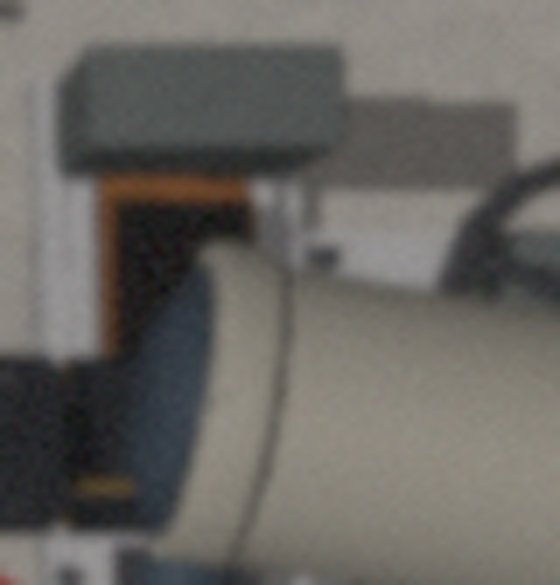

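```bash
python3 -m jog '[{"translation":[0,0,0],"turn":0},{"translation":[0,0,0],"turn":0},{"translation":[0,0,0],"turn":0},{"translation":[0,0,0],"turn":0},{"translation":[0,0,5],"turn":0},{"translation":[0,0,20],"turn":0},{"translation":[0,0,50],"turn":0},{"translation":[0,0,85],"turn":0},{"translation":[0,0,115],"turn":0},{"translation":[0,0,120],"turn":0}]' 68; python3 -m jog '[{"translation":[-5,0,20],"turn":0},{"translation":[-20,-20,40],"turn":0},{"translation":[-35,-55,45],"turn":0},{"translation":[-35,-90,45],"turn":0},{"translation":[-35,-125,45],"turn":0},{"translation":[-35,-160,45],"turn":0},{"translation":[-35,-190,45],"turn":0},{"translation":[-35,-210,45],"turn":0},{"translation":[-35,-220,45],"turn":0},{"translation":[-35,-220,45],"turn":0}]'
python3 - <<'E'
from fb import *
s=shot('scene','s11');t=shot('top','t11')
im=t['pixels'][185:285,320:400,::-1];cv2.imwrite('pics/z5.png',cv2.resize(im,None,fx=6,fy=6,interpolation=cv2.INTER_CUBIC))
im=s['pixels'][180:280,140:270,::-1];cv2.imwrite('pics/z6.png',cv2.resize(im,None,fx=6,fy=6,interpolation=cv2.INTER_CUBIC))
E
```

```text
time_s: 22.58
position: [0.4874, -0.0438, 0.1812]
orientation: [-0.009, 1.539, 0.008]
wrist_force: [0.1, -0.3, -0.2]
gripper_width: 0.775
time_s: 23.42
position: [0.452, -0.2653, 0.2255]
orientation: [-0.007, 1.54, 0.007]
wrist_force: [0.6, 0.0, -0.0]
gripper_width: 0.777
```

View pics/z5.png

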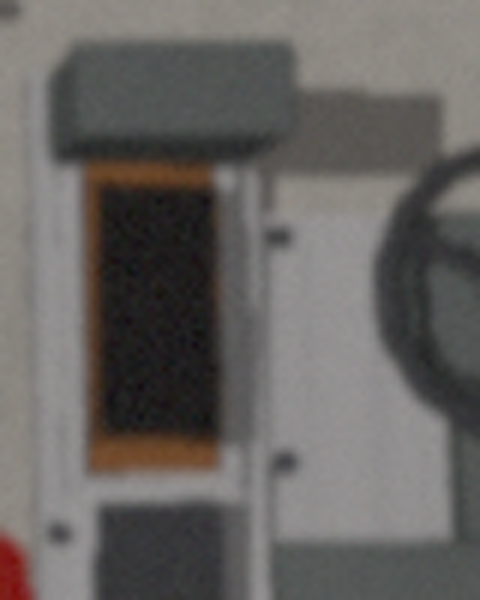

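View pics/z6.png

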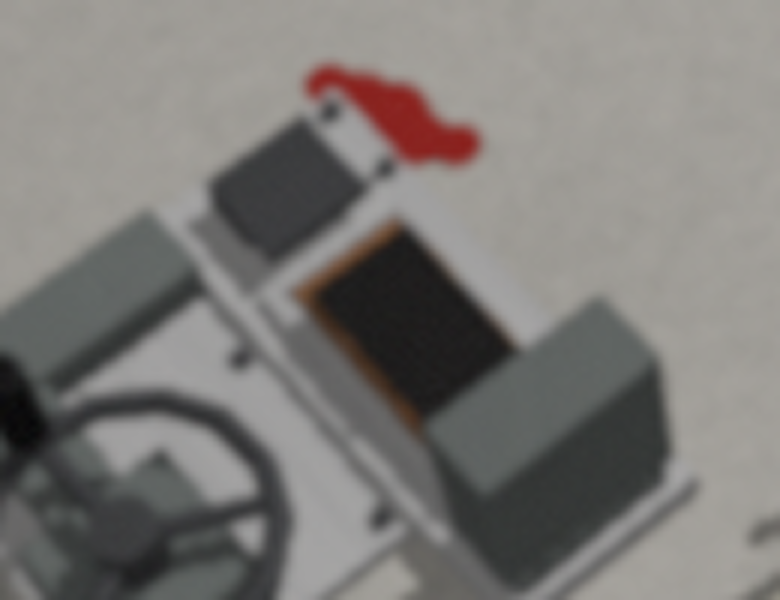

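Run:
```python
from fb import *
s=env.get_image('scene');t=env.get_image('top')
LT=[((-62,-28,26),(-62,28,26)),((51,-28,26),(51,28,26)),((-62,28,26),(51,28,26)),((-62,-28,26),(51,-28,26)),((-75,-28,9),(-75,28,9)),((-75,-28,9),(-62,-28,9)),((-75,28,9),(-62,28,9)),((-62,28,9),(51,28,9))]
LS=[((-62,-28,26),(-62,28,26)),((-62,28,26),(30,28,26)),((-62,-28,26),(40,-28,26)),((-75,-28,9),(-75,28,9)),((-75,-28,0),(40,-28,0)),((-75,28,9),(-62,28,9))]
for zb in (.020,):
  for it in ([(s,LS)],[(t,LT)],[(s,LS),(t,LT)]):
    q,f=fitb(it,zb,np.array([.5337,-.0419,.01]),0,True);print(zb,np.round(q,4),f)
E_=rect(-62,51,-28,28,26)+rect(-75,75,-28,28,0)
drawq(s,q,.02,'y1',(170,250,195,265),6,LS,q[3]);drawq(t,q,.02,'y2',(320,400,195,275),6,LT,q[3])
a=cv2.imread('pics/y1.png');b=cv2.imread('pics/y2.png');h=420;cv2.imwrite('pics/y.png',np.hstack([cv2.resize(a,(420,h)),cv2.resize(b,(380,h))]))
st=env.get_state();print(st['time_s'])
for p in (s,t): print([np.round(d['point'],4).tolist() for th in ('handle','hub','nose') for d in env.place_of(p,th)[:1]])
```

```text
0.02 [ 0.5223 -0.0437 -0.0695 -0.3866] -16.50485948821507
0.02 [ 0.5364 -0.0408  0.0303 -0.1165] -14.858001895995123
0.02 [ 0.5363 -0.0415  0.0193 -0.1096] -30.52815873636017
23.6167
[[0.4818, -0.1974, 0.1137], [0.5345, -0.1911, 0.0868], [0.4448, -0.0455, 0.0317]]
[[0.4785, -0.1963, 0.1147], [0.4443, -0.0438, 0.0328]]
```

View pics/y.png

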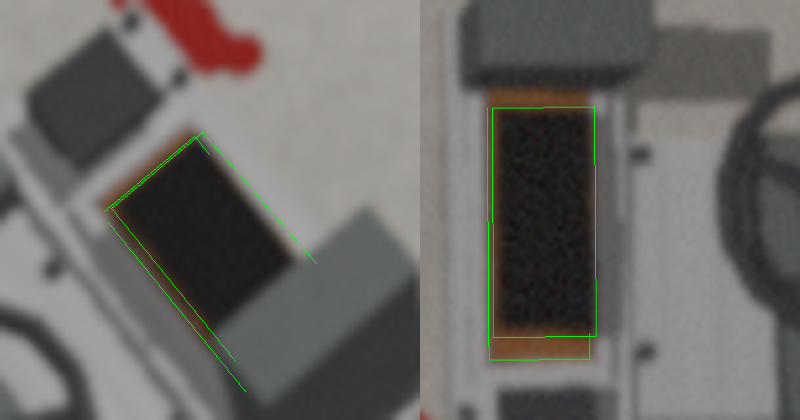

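Run:
```python
from fb import *
s=env.get_image('scene');t=env.get_image('top')
E_=[((-62,-28,26),(-62,28,26)),((51,-28,26),(51,28,26)),((-62,28,26),(51,28,26)),((-62,-28,26),(51,-28,26)),((-75,-28,9),(-75,28,9)),((-75,-28,9),(-62,-28,9)),((-75,28,9),(-62,28,9))]
for k,(p,z) in enumerate(((0,.02),(0.05,.0238))):
  q=[.534,-.0415,.01]
  drawq(s,q,z,'y1',(170,250,195,265),6,E_,p);drawq(t,q,z,'y2',(320,400,195,275),6,E_,p)
  a=cv2.imread('pics/y1.png');b=cv2.imread('pics/y2.png');h=420;cv2.imwrite('pics/yy%d.png'%k,np.hstack([cv2.resize(a,(420,h)),cv2.resize(b,(380,h))]))
```

```text
(no output)
```

View pics/yy0.png

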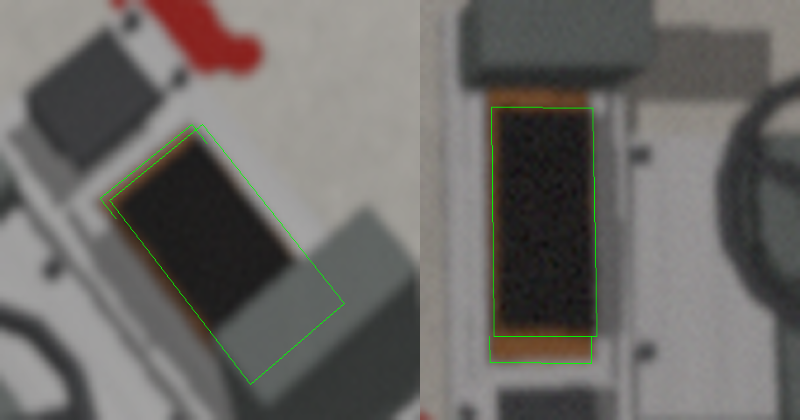

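View pics/yy1.png

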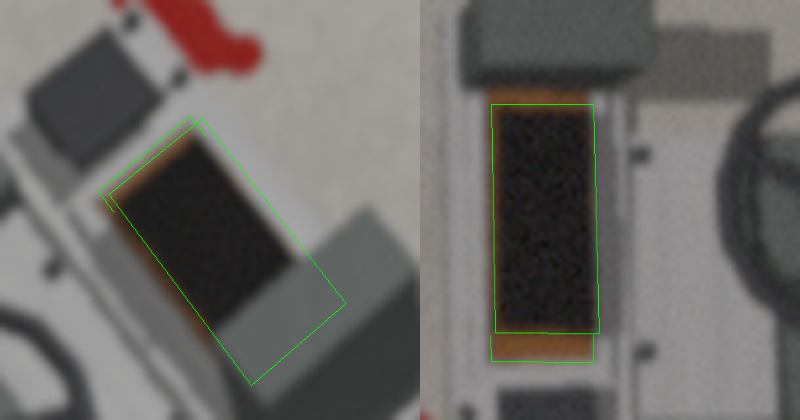

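The block lies level in the cavity: the seated overlay at top (345,237) matches. Next is the wheel handle.

```bash
python3 -m jog '[{"translation":[10,30,0],"turn":0},{"translation":[25,60,0],"turn":0},{"translation":[26,68,0],"turn":0},{"translation":[26,68,0],"turn":0},{"translation":[26,68,-15],"turn":0},{"translation":[26,68,-30],"turn":0},{"translation":[26,68,-38],"turn":0},{"translation":[26,68,-40],"turn":0},{"translation":[26,68,-40],"turn":0},{"translation":[26,68,-40],"turn":0}]'
python3 - <<'E'
from fb import *
s=shot('scene','s12');t=shot('top','t12')
a=cv2.resize(s['pixels'][180:300,90:230,::-1],(420,360));b=cv2.resize(t['pixels'][190:310,330:450,::-1],(360,360));cv2.imwrite('pics/w1.png',np.hstack([a,b]))
st=env.get_state();print(st['position'])
for n in ((st['position']-[0,0,.025]),): print(proj(s,n))
E
```

```text
time_s: 24.85
position: [0.4784, -0.196, 0.1869]
orientation: [-0.009, 1.538, 0.008]
wrist_force: [-0.4, 0.7, 0.4]
gripper_width: 0.774
[ 0.47868306 -0.19590482  0.18735122]
[137.49953211 237.73217064]
```

View pics/w1.png

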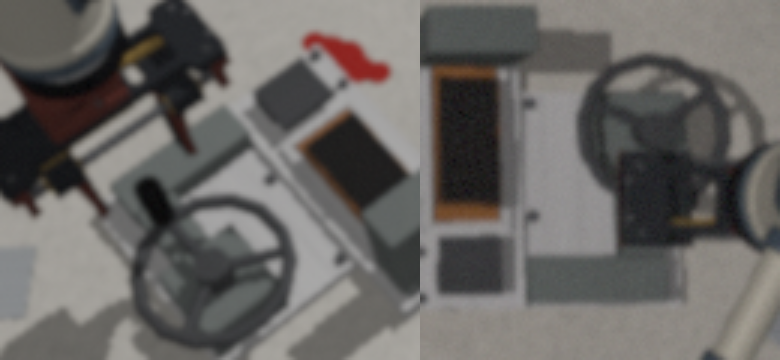

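Run:
```python
from fb import *
s=env.get_image('scene');print(ray(s,(140,241.5),.142))
m=env.silhouettes(s,'handle')
for d in m[:1]:
    ys,xs=np.nonzero(d['pixels']);print(d['conf'],xs.mean(),ys.mean(),ray(s,(xs.mean(),ys.mean()),.117))
```

```text
[ 0.47841408 -0.19526155  0.142     ]
0.83 158.64842578710645 267.44677661169413 [ 0.54768683 -0.19629766  0.117     ]
```

```bash
python3 -m jog '[{"translation":[-1,0,-12],"turn":0},{"translation":[-1,0,-24],"turn":0},{"translation":[-1,0,-36],"turn":0},{"translation":[-1,0,-46],"turn":0},{"translation":[-1,0,-50],"turn":0},{"translation":[-1,0,-50],"turn":0},{"translation":[-1,0,-50],"turn":0},{"translation":[-1,0,-50],"turn":0},{"translation":[-1,0,-50],"turn":0},{"translation":[-1,0,-50],"turn":0}]'; python3 -m jog '[{"translation":[0,0,0],"turn":0},{"translation":[0,0,0],"turn":0},{"translation":[0,0,0],"turn":0},{"translation":[0,0,0],"turn":0},{"translation":[0,0,0],"turn":0},{"translation":[0,0,0],"turn":0},{"translation":[0,0,0],"turn":0},{"translation":[0,0,0],"turn":0},{"translation":[0,0,0],"turn":0},{"translation":[0,0,0],"turn":0}]' 10
```

```text
time_s: 25.88
position: [0.478, -0.1959, 0.1379]
orientation: [-0.01, 1.536, 0.008]
wrist_force: [0.1, 0.5, -0.1]
gripper_width: 0.776
time_s: 26.72
position: [0.478, -0.1961, 0.1379]
orientation: [-0.01, 1.536, 0.007]
wrist_force: [-0.4, -1.1, -1.0]
gripper_width: 0.243
```

```bash
cat > circ.py <<'E'
import sys,numpy as np
a,d,n=map(float,sys.argv[1:4])  # start angle deg, step deg (cw +), rows
a0=np.radians(a)
for k in range(1,int(n)+1):
    b=a0-np.radians(d*k);print('%.1f: [%.0f,%.0f,0]'%(np.degrees(b),60*(np.cos(b)-np.cos(a0)),60*(np.sin(b)-np.sin(a0))),end=' ')
print()
E
python3 circ.py 184 12 10
```

```text
172.0: [0,13,0] 160.0: [3,25,0] 148.0: [9,36,0] 136.0: [17,46,0] 124.0: [26,54,0] 112.0: [37,60,0] 100.0: [49,63,0] 88.0: [62,64,0] 76.0: [74,62,0] 64.0: [86,58,0]
```

```bash
python3 -m jog '[{"translation":[0,13,0],"turn":0},{"translation":[3,25,0],"turn":0},{"translation":[9,36,0],"turn":0},{"translation":[17,46,0],"turn":0},{"translation":[26,54,0],"turn":0},{"translation":[37,60,0],"turn":0},{"translation":[49,63,0],"turn":0},{"translation":[62,64,0],"turn":0},{"translation":[74,62,0],"turn":0},{"translation":[86,58,0],"turn":0}]'; python3 circ.py 64 12 10
```

```text
time_s: 27.55
position: [0.5638, -0.1378, 0.1379]
orientation: [-0.012, 1.54, 0.006]
wrist_force: [-5.5, -7.0, 3.6]
gripper_width: 0.251
52.0: [11,-7,0] 40.0: [20,-15,0] 28.0: [27,-26,0] 16.0: [31,-37,0] 4.0: [34,-50,0] -8.0: [33,-62,0] -20.0: [30,-74,0] -32.0: [25,-86,0] -44.0: [17,-96,0] -56.0: [7,-104,0]
```

```bash
python3 -m jog '[{"translation":[10,-8,0],"turn":0},{"translation":[19,-17,0],"turn":0},{"translation":[26,-28,0],"turn":0},{"translation":[30,-39,0],"turn":0},{"translation":[33,-52,0],"turn":0},{"translation":[32,-64,0],"turn":0},{"translation":[29,-76,0],"turn":0},{"translation":[24,-88,0],"turn":0},{"translation":[16,-98,0],"turn":0},{"translation":[6,-106,0],"turn":0}]'; python3 circ.py -56 12 10
```

```text
time_s: 28.38
position: [0.5684, -0.2442, 0.1378]
orientation: [-0.01, 1.541, 0.008]
wrist_force: [-2.0, 8.7, 4.5]
gripper_width: 0.244
-68.0: [-11,-6,0] -80.0: [-23,-9,0] -92.0: [-36,-10,0] -104.0: [-48,-8,0] -116.0: [-60,-4,0] -128.0: [-70,2,0] -140.0: [-80,11,0] -152.0: [-87,22,0] -164.0: [-91,33,0] -176.0: [-93,46,0]
```

```bash
python3 -m jog '[{"translation":[-12,-4,0],"turn":0},{"translation":[-24,-7,0],"turn":0},{"translation":[-37,-8,0],"turn":0},{"translation":[-49,-6,0],"turn":0},{"translation":[-61,-2,0],"turn":0},{"translation":[-71,4,0],"turn":0},{"translation":[-80,13,0],"turn":0},{"translation":[-87,24,0],"turn":0},{"translation":[-91,35,0],"turn":0},{"translation":[-93,46,0],"turn":0}]'; python3 circ.py 184 3 10;  python3 - <<'E'
from fb import *
s=shot('scene','s13');t=shot('top','t13')
for p in (s,t): print([np.round(d['point'],4).tolist() for th in ('nose','handle') for d in env.place_of(p,th)[:2]])
a=cv2.resize(s['pixels'][190:270,150:240,::-1],(420,373));b=cv2.resize(t['pixels'][200:290,320:400,::-1],(332,373));cv2.imwrite('pics/w2.png',np.hstack([a,b]))
E
```

```text
time_s: 29.22
position: [0.4774, -0.198, 0.138]
orientation: [-0.011, 1.532, 0.007]
wrist_force: [19.6, -0.5, -6.8]
gripper_width: 0.243
181.0: [-0,3,0] 178.0: [-0,6,0] 175.0: [0,9,0] 172.0: [0,13,0] 169.0: [1,16,0] 166.0: [2,19,0] 163.0: [2,22,0] 160.0: [3,25,0] 157.0: [5,28,0] 154.0: [6,30,0] 
[[0.465, -0.046, 0.0335], [0.4788, -0.1974, 0.1128]]
[[0.4563, -0.043, 0.0329], [0.4749, -0.1957, 0.1168], [0.5341, -0.0363, 0.0017]]
```

View pics/w2.png

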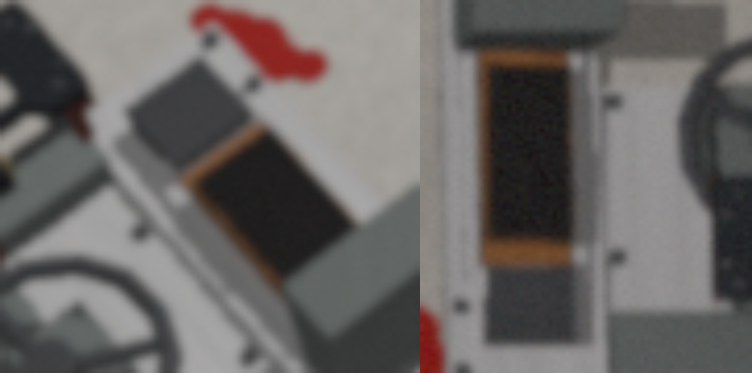

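```bash
python3 -m jog '[{"translation":[2,3,0],"turn":0},{"translation":[2,6,0],"turn":0},{"translation":[2,9,0],"turn":0},{"translation":[2,13,0],"turn":0},{"translation":[3,16,0],"turn":0},{"translation":[4,19,0],"turn":0},{"translation":[4,22,0],"turn":0},{"translation":[5,25,0],"turn":0},{"translation":[6,28,0],"turn":0},{"translation":[8,30,0],"turn":0}]'; python3 circ.py 154 3 10
```

```text
time_s: 30.35
position: [0.4838, -0.1671, 0.1379]
orientation: [-0.01, 1.537, 0.01]
wrist_force: [-12.2, 4.6, 6.9]
gripper_width: 0.246
151.0: [1,3,0] 148.0: [3,5,0] 145.0: [5,8,0] 142.0: [7,11,0] 139.0: [9,13,0] 136.0: [11,15,0] 133.0: [13,18,0] 130.0: [15,20,0] 127.0: [18,22,0] 124.0: [20,23,0]
```

```bash
python3 -m jog '[{"translation":[0,3,0],"turn":0},{"translation":[2,6,0],"turn":0},{"translation":[4,9,0],"turn":0},{"translation":[6,12,0],"turn":0},{"translation":[8,14,0],"turn":0},{"translation":[10,16,0],"turn":0},{"translation":[12,19,0],"turn":0},{"translation":[14,21,0],"turn":0},{"translation":[17,23,0],"turn":0},{"translation":[19,24,0],"turn":0}]'; python3 circ.py 124 3 10
python3 - <<'E'
from fb import *
s=env.get_image('scene');t=env.get_image('top')
for p in (s,t): print([np.round(d['point'],4).tolist() for th in ('nose','handle') for d in env.place_of(p,th)[:1]])
E
```

```text
time_s: 31.18
position: [0.5031, -0.1433, 0.1379]
orientation: [-0.01, 1.537, 0.009]
wrist_force: [0.4, -4.4, 0.9]
gripper_width: 0.244
121.0: [3,2,0] 118.0: [5,3,0] 115.0: [8,5,0] 112.0: [11,6,0] 109.0: [14,7,0] 106.0: [17,8,0] 103.0: [20,9,0] 100.0: [23,9,0] 97.0: [26,10,0] 94.0: [29,10,0] 
[[0.464, -0.0438, 0.0314], [0.5038, -0.1426, 0.1137]]
[[0.4581, -0.0387, 0.0334]]
```

```bash
python3 -m jog '[{"translation":[2,1,0],"turn":0},{"translation":[4,2,0],"turn":0},{"translation":[6,3,0],"turn":0},{"translation":[8,4,0],"turn":0},{"translation":[10,5,0],"turn":0},{"translation":[12,6,0],"turn":0},{"translation":[14,7,0],"turn":0},{"translation":[17,8,0],"turn":0},{"translation":[18,8,0],"turn":0},{"translation":[18,8,0],"turn":0}]'; python3 circ.py 105 3 10
```

```text
time_s: 32.32
position: [0.5216, -0.1346, 0.1379]
orientation: [-0.01, 1.536, 0.011]
wrist_force: [-0.7, 0.9, 1.8]
gripper_width: 0.248
102.0: [3,1,0] 99.0: [6,1,0] 96.0: [9,2,0] 93.0: [12,2,0] 90.0: [16,2,0] 87.0: [19,2,0] 84.0: [22,2,0] 81.0: [25,1,0] 78.0: [28,1,0] 75.0: [31,0,0]
```

```bash
python3 -m jog '[{"translation":[3,1,0],"turn":0},{"translation":[5,1,0],"turn":0},{"translation":[7,1,0],"turn":0},{"translation":[9,2,0],"turn":0},{"translation":[11,2,0],"turn":0},{"translation":[13,2,0],"turn":0},{"translation":[15,2,0],"turn":0},{"translation":[17,2,0],"turn":0},{"translation":[18,2,0],"turn":0},{"translation":[18,2,0],"turn":0}]'; python3 circ.py 86 3 10
```

```text
time_s: 33.15
position: [0.54, -0.1324, 0.1379]
orientation: [-0.009, 1.536, 0.011]
wrist_force: [0.2, 2.0, 3.4]
gripper_width: 0.245
83.0: [3,-0,0] 80.0: [6,-1,0] 77.0: [9,-1,0] 74.0: [12,-2,0] 71.0: [15,-3,0] 68.0: [18,-4,0] 65.0: [21,-5,0] 62.0: [24,-7,0] 59.0: [27,-8,0] 56.0: [29,-10,0]
```

```bash
python3 -m jog '[{"translation":[2,0,0],"turn":0},{"translation":[4,0,0],"turn":0},{"translation":[6,-1,0],"turn":0},{"translation":[8,-1,0],"turn":0},{"translation":[10,-1,0],"turn":0},{"translation":[12,-2,0],"turn":0},{"translation":[14,-2,0],"turn":0},{"translation":[16,-3,0],"turn":0},{"translation":[18,-4,0],"turn":0},{"translation":[18,-4,0],"turn":0}]'; python3 circ.py 67 3 10;python3 - <<'E'
from fb import *
s=env.get_image('scene');t=env.get_image('top')
for p in (s,t): print([np.round(d['point'],4).tolist() for th in ('nose','handle') for d in env.place_of(p,th)[:1]])
E
```

```text
time_s: 33.98
position: [0.5586, -0.1362, 0.1379]
orientation: [-0.009, 1.535, 0.012]
wrist_force: [1.2, 1.6, 0.8]
gripper_width: 0.242
64.0: [3,-1,0] 61.0: [6,-3,0] 58.0: [8,-4,0] 55.0: [11,-6,0] 52.0: [13,-8,0] 49.0: [16,-10,0] 46.0: [18,-12,0] 43.0: [20,-14,0] 40.0: [23,-17,0] 37.0: [24,-19,0] 
[[0.4651, -0.0441, 0.0311], [0.5599, -0.1362, 0.1159]]
[[0.4623, -0.0445, 0.0324]]
```

```bash
python3 -m jog '[{"translation":[2,-1,0],"turn":0},{"translation":[4,-2,0],"turn":0},{"translation":[6,-3,0],"turn":0},{"translation":[8,-4,0],"turn":0},{"translation":[10,-5,0],"turn":0},{"translation":[12,-7,0],"turn":0},{"translation":[13,-8,0],"turn":0},{"translation":[14,-9,0],"turn":0},{"translation":[14,-9,0],"turn":0},{"translation":[14,-9,0],"turn":0}]'; python3 circ.py 51 3 10
```

```text
time_s: 35.12
position: [0.5734, -0.1444, 0.1379]
orientation: [-0.009, 1.533, 0.014]
wrist_force: [4.3, 6.8, 0.6]
gripper_width: 0.239
48.0: [2,-2,0] 45.0: [5,-4,0] 42.0: [7,-6,0] 39.0: [9,-9,0] 36.0: [11,-11,0] 33.0: [13,-14,0] 30.0: [14,-17,0] 27.0: [16,-19,0] 24.0: [17,-22,0] 21.0: [18,-25,0]
```

```bash
python3 -m jog '[{"translation":[2,-1,0],"turn":0},{"translation":[4,-2,0],"turn":0},{"translation":[6,-4,0],"turn":0},{"translation":[8,-6,0],"turn":0},{"translation":[9,-8,0],"turn":0},{"translation":[11,-9,0],"turn":0},{"translation":[12,-11,0],"turn":0},{"translation":[13,-12,0],"turn":0},{"translation":[13,-12,0],"turn":0},{"translation":[13,-12,0],"turn":0}]'; python3 circ.py 34 3 10
```

```text
time_s: 35.95
position: [0.5864, -0.1571, 0.1379]
orientation: [-0.009, 1.533, 0.012]
wrist_force: [0.0, -1.4, 1.7]
gripper_width: 0.244
31.0: [2,-3,0] 28.0: [3,-5,0] 25.0: [5,-8,0] 22.0: [6,-11,0] 19.0: [7,-14,0] 16.0: [8,-17,0] 13.0: [9,-20,0] 10.0: [9,-23,0] 7.0: [10,-26,0] 4.0: [10,-29,0]
```

Still free at about 510° of the 547° possible, so I'll go in smaller steps.

```bash
python3 -m jog '[{"translation":[1,-2,0],"turn":0},{"translation":[2,-4,0],"turn":0},{"translation":[3,-6,0],"turn":0},{"translation":[4,-8,0],"turn":0},{"translation":[5,-10,0],"turn":0},{"translation":[5,-11,0],"turn":0},{"translation":[6,-12,0],"turn":0},{"translation":[6,-12,0],"turn":0},{"translation":[6,-12,0],"turn":0},{"translation":[6,-12,0],"turn":0}]'; python3 circ.py 21 3 10
```

```text
time_s: 36.78
position: [0.5929, -0.1691, 0.138]
orientation: [-0.01, 1.531, 0.012]
wrist_force: [5.3, 1.4, 0.1]
gripper_width: 0.243
18.0: [1,-3,0] 15.0: [2,-6,0] 12.0: [3,-9,0] 9.0: [3,-12,0] 6.0: [4,-15,0] 3.0: [4,-18,0] 0.0: [4,-22,0] -3.0: [4,-25,0] -6.0: [4,-28,0] -9.0: [3,-31,0]
```

```bash
python3 -m jog '[{"translation":[1,-2,0],"turn":0},{"translation":[2,-4,0],"turn":0},{"translation":[2,-6,0],"turn":0},{"translation":[3,-8,0],"turn":0},{"translation":[3,-10,0],"turn":0},{"translation":[3,-11,0],"turn":0},{"translation":[3,-12,0],"turn":0},{"translation":[3,-12,0],"turn":0},{"translation":[3,-12,0],"turn":0},{"translation":[3,-12,0],"turn":0}]'; python3 circ.py 10 3 10
```

```text
time_s: 37.62
position: [0.5965, -0.1814, 0.138]
orientation: [-0.01, 1.53, 0.012]
wrist_force: [5.8, 2.1, 0.0]
gripper_width: 0.243
7.0: [0,-3,0] 4.0: [1,-6,0] 1.0: [1,-9,0] -2.0: [1,-13,0] -5.0: [1,-16,0] -8.0: [0,-19,0] -11.0: [-0,-22,0] -14.0: [-1,-25,0] -17.0: [-2,-28,0] -20.0: [-3,-31,0]
```

```bash
python3 -m jog '[{"translation":[0,-2,0],"turn":0},{"translation":[1,-4,0],"turn":0},{"translation":[1,-6,0],"turn":0},{"translation":[1,-8,0],"turn":0},{"translation":[1,-9,0],"turn":0},{"translation":[1,-10,0],"turn":0},{"translation":[1,-10,0],"turn":0},{"translation":[1,-10,0],"turn":0},{"translation":[1,-10,0],"turn":0},{"translation":[1,-10,0],"turn":0}]'
python3 - <<'E'
from fb import *
s=shot('scene','s14');t=shot('top','t14')
a=cv2.resize(s['pixels'][190:290,130:240,::-1],(440,400));b=cv2.resize(t['pixels'][190:290,320:420,::-1],(360,400));cv2.imwrite('pics/w3.png',np.hstack([a,b]))
for p in (s,t): print([np.round(d['point'],4).tolist() for th in ('nose','handle','hub') for d in env.place_of(p,th)[:1]])
E
```

```text
time_s: 38.45
position: [0.5976, -0.191, 0.1379]
orientation: [-0.01, 1.53, 0.012]
wrist_force: [3.2, 4.2, 0.0]
gripper_width: 0.239
[[0.4663, -0.0433, 0.0331], [0.6, -0.1906, 0.1095], [0.5356, -0.193, 0.0931]]
[[0.4625, -0.0415, 0.0339], [0.5988, -0.1917, 0.1165], [0.539, -0.1923, 0.0953]]
```

View pics/w3.png

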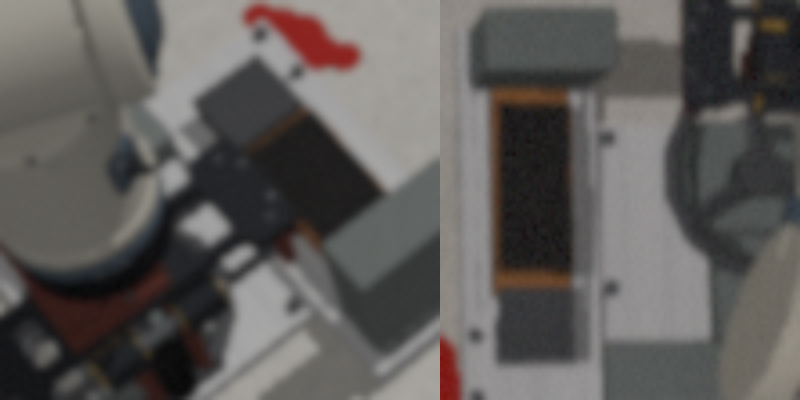

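```bash
python3 -m jog '[{"translation":[0,-1,0],"turn":0},{"translation":[0,-2,0],"turn":0},{"translation":[0,-3,0],"turn":0},{"translation":[0,-4,0],"turn":0},{"translation":[0,-5,0],"turn":0},{"translation":[0,-6,0],"turn":0},{"translation":[0,-6,0],"turn":0},{"translation":[0,-6,0],"turn":0},{"translation":[0,-6,0],"turn":0},{"translation":[0,-6,0],"turn":0}]'
```

```text
time_s: 39.68
position: [0.5977, -0.1917, 0.1379]
orientation: [-0.006, 1.531, 0.023]
wrist_force: [1.4, 19.1, 3.6]
gripper_width: 0.24
```

```bash
python3 circ.py 0 -11.25 8; python3 -m jog '[{"translation":[-1,12,0],"turn":0},{"translation":[-5,23,0],"turn":0},{"translation":[-10,33,0],"turn":0},{"translation":[-18,42,0],"turn":0},{"translation":[-27,50,0],"turn":0},{"translation":[-37,55,0],"turn":0},{"translation":[-48,59,0],"turn":0},{"translation":[-60,60,0],"turn":0},{"translation":[-60,60,0],"turn":0},{"translation":[-60,60,0],"turn":0}]'
python3 - <<'E'
from fb import *
s=shot('scene','s15');t=shot('top','t15')
for p in (s,t): print([np.round(d['point'],4).tolist() for th in ('nose','handle','hub') for d in env.place_of(p,th)[:1]])
E
```

```text
11.2: [-1,12,0] 22.5: [-5,23,0] 33.8: [-10,33,0] 45.0: [-18,42,0] 56.2: [-27,50,0] 67.5: [-37,55,0] 78.8: [-48,59,0] 90.0: [-60,60,0] 
time_s: 40.52
position: [0.5364, -0.1325, 0.1379]
orientation: [-0.006, 1.532, 0.02]
wrist_force: [-1.1, -4.1, 0.5]
gripper_width: 0.245
[[0.4638, -0.046, 0.0318], [0.5418, -0.1305, 0.1131], [0.5363, -0.1895, 0.0914]]
[[0.4591, -0.0424, 0.0331], [0.5341, -0.0434, 0.0228]]
```

```bash
python3 -m jog '[{"translation":[0,0,0],"turn":0},{"translation":[0,0,0],"turn":0},{"translation":[0,0,0],"turn":0},{"translation":[0,0,0],"turn":0},{"translation":[0,0,0],"turn":0},{"translation":[0,0,15],"turn":0},{"translation":[0,0,40],"turn":0},{"translation":[0,0,70],"turn":0},{"translation":[0,0,100],"turn":0},{"translation":[0,0,110],"turn":0}]' 45;  python3 -m jog '[{"translation":[-10,-30,0],"turn":0},{"translation":[-25,-65,0],"turn":0},{"translation":[-40,-100,0],"turn":0},{"translation":[-55,-135,0],"turn":0},{"translation":[-70,-170,0],"turn":0},{"translation":[-85,-205,0],"turn":0},{"translation":[-95,-230,0],"turn":0},{"translation":[-100,-240,0],"turn":0},{"translation":[-100,-240,0],"turn":0},{"translation":[-100,-240,0],"turn":0}]'
python3 - <<'E'
from fb import *
s=shot('scene','s16');t=shot('top','t16')
for p in (s,t): print([np.round(d['point'],4).tolist() for th in ('nose','handle','hub','brush_jar') for d in env.place_of(p,th)[:1]])
a=cv2.resize(s['pixels'][180:290,120:240,::-1],(436,400));b=cv2.resize(t['pixels'][190:290,320:440,::-1],(360,300));
c=np.zeros((400,796,3),np.uint8);c[:,:436]=a;c[:300,436:]=b;cv2.imwrite('pics/w4.png',c)
print(env.get_state()['position'],env.get_state()['wrist_force'])
E
```

```text
time_s: 41.75
position: [0.5388, -0.1325, 0.2532]
orientation: [-0.008, 1.524, 0.02]
wrist_force: [0.4, -0.0, 1.1]
gripper_width: 0.515
time_s: 42.58
position: [0.439, -0.3721, 0.2525]
orientation: [-0.006, 1.525, 0.021]
wrist_force: [-0.3, -1.0, 0.4]
gripper_width: 0.511
[[0.4648, -0.043, 0.0308], [0.54, -0.1295, 0.1106], [0.5342, -0.1907, 0.0905], [0.7019, 0.1484, -0.0019]]
[[0.4615, -0.0442, 0.0324], [0.5362, -0.1331, 0.1156], [0.5384, -0.1922, 0.0937], [0.7036, 0.1495, -0.0023]]
[ 0.43911186 -0.37215176  0.2533566 ] [ 0.37660405 -1.05226622  0.234427  ]
```

View pics/w4.png

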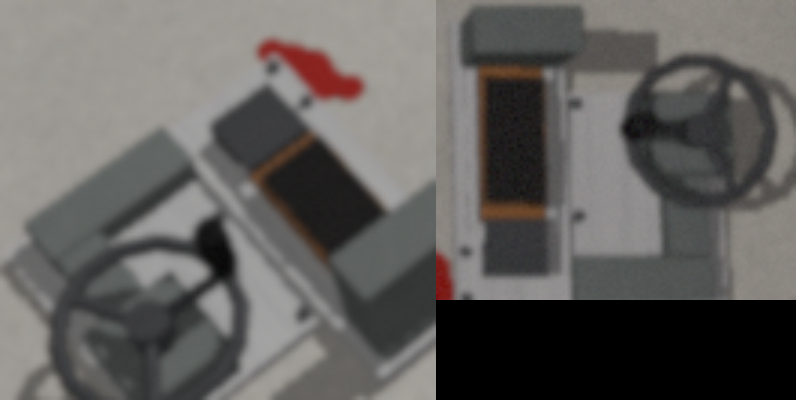

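View pics/s16.png

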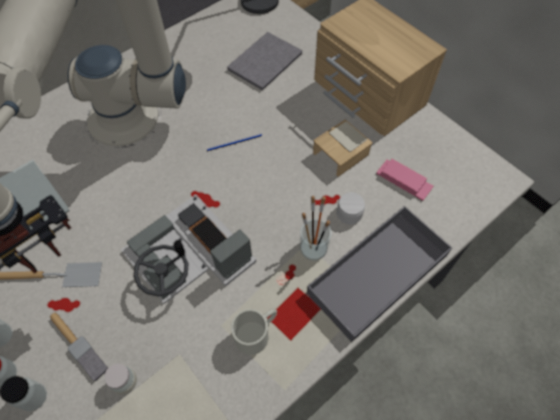

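Block seated with the keeper over its short tongue, handle a quarter turn back from the stop, jar standing, arm clear. I'm handing it in.

```bash
python3 -c "
from station import env
print(env.job_done(), env.get_state()['time_s'])"
```

```text
the job is handed in; nothing more can be done
the job is handed in; nothing more can be done
```

The block is seated in the holder and the handwheel is wound to its stop and backed off a quarter turn. I handed the job in at about 43 s of the 72 s allowed.

- **Block:** I pulled it out by the long-tongue end and regripped it near the short one. On the first way down the tongue caught the tall head and the block tipped up about 20°. I corrected that by pressing its short end on the keeper, with up to about 28 N at the wrist. The tongue then went under the head, I lowered the other end and let go.
- **Wheel:** I wound it clockwise about 1.5 turns. At the stop the force rose from about 4 N to 19 N and the handle did not move further. I then backed it off about 90° and released it.
- **Last checks:**
  - The block lay level in the cavity when I released it, and the final pictures show it unmoved, with the keeper over its short tongue.
  - The handle sat about 85–92° back from where it stopped.
  - The jar stood in its original place and the arm touched nothing.
- **Disagreements:** The two cameras differed by up to about 5 mm on the keeper nose. My automatic fit of the seated block's tilt gave nonsense, so "level" rests on comparing a drawn overlay with the pictures.

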